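# Release a specimen rack from its latched hold bay

### The job

Lift the latch bar on the hold bay's gate out of its catch and swing the gate wide open, at least about square to the bay's front. Then slide the specimen rack out through the gateway and stand it flat inside the low steel tray, keeping the rack upright and never letting go of it in the air. Leave the gate open with its latch bar hanging down, and leave the bottles and other things on the bench where they are.

Things in the scene. Friction and masses are not known exactly. Their poses are not given: they have to be found in the camera images.
- bay: Fixed grey hold bay, 200 mm deep (x), 160 wide (y), no floor, open at its -x side (front, facing the robot). Origin: centre of its underside; x to its back, y left, z up. Side walls from |y| = 57 to 65 mm, 80 high, x from -75 to 90. Front posts 14 mm square, 100 high, at x = -85, y = +-73.
- gate (a joint): Angle of the gate, rad: 0 shut, grows as its free (left) edge swings out to the bay's -x about an upright hinge; stop at 1.9. Aluminium-framed panel 8 mm thick, 9 to 137 mm from the hinge axis, 12 to 92 mm above the bench, 0.35 kg. Light friction (0.04 N m) keeps it where it is left. With the bar in the catch it has about 0.03 rad of play.
- gate_hinge (a point): Point on the gate's upright hinge axis, 92 mm above the bench, at x = -85, y = -73 mm of the bay. Its axes turn with the gate: y points along the gate from the hinge to its free edge, -x out of its front face.
- gate_edge (a point): Middle of the top free edge of the gate, 137 mm from the hinge axis, 92 mm above the bench.
- latch (a joint): Angle of the latch bar, rad: 0 level, down in its catch (with the gate open it rests at 0 on a stop); grows as its free end is lifted, stop 0.6, clear of the catch above 0.14. Falls back by its weight (0.15 kg) when let go. Steel bar 150 x 14 x 6 mm along the gate's front, reaching 135 mm beyond its pivot, past the left post.
- latch_paddle (a point): Grip point in the bar's upright thumb paddle, a dark steel plate 36 mm wide along the gate (y), 10 thick across it (x), 45 high. In the bar's axes 75 mm from the pivot along the bar and 75 mm above it: 150 mm above the bench when down, its top at 170. A 14 mm wide stem joins it to the bar. The gate's top is 58 mm below this point.
- rack: Loose white specimen rack: block 120 (x) x 100 (y) x 60 mm high, eight capped tubes fixed in it (tops 84 mm high, within 27 mm of the middle line) and a grey handle on top. Origin: centre of its underside. It stands on the bench inside the bay, its x along the bay's. 0.25 to 0.5 kg, balanced below the handle.
- rack_handle (a point): Centre of the rack's handle grip, a bar 60 mm long (along the rack's x), 12 mm thick (y) and 32 mm high, 134 mm above the rack's underside, standing above the bay's rails through the slot; free all round down to the tube tops, 50 mm below.
- bay_mouth (a point): Middle of the front end of the slot between two flat aluminium rails lying on top of the bay's walls, at x = -75 mm of the bay, 80 mm high. The rails (z 72 to 80 mm) cover |y| from 39 to 65 mm over the whole depth, leaving a 78 mm slot open to the front; they hold the rack down by its shoulders (12 mm of play) until it has slid out forwards.
- catch (a point): Top middle of the catch's front lip, on the bay's left post, at x = -110, y = 73 mm of the bay, 82 mm high. The catch is a steel hook open upwards; its lip, 6 mm thick (x) and 14 mm wide (y), stands 14 mm above the bar's lower edge and keeps the bar from moving out to -x.
- latch_pivot (a point): Pivot of the latch bar, a level axis normal to the gate, 30 mm from the hinge axis along the gate, 14 mm in front of the gate's mid-plane, 75 mm above the bench. Turns with the bar: y along the bar to its free end, z up, x across it.
- tray: Fixed low steel tray, 200 mm (x) x 170 mm (y), rim 20 mm high, walls and floor 5 mm thick (inside 190 x 160 mm). Origin: centre of its underside, on the bench. Empty; the rack fits in it any way round.
- reagent: Bystander: white bottle, 66 mm across, 160 mm high. Origin: centre of its underside (so for all bystanders).
- jar: Bystander: amber jar, 68 mm across, 90 mm high.
- beaker: Bystander: clear beaker, 68 mm across, 90 mm high.
- cup: Bystander: small white sample cup, 56 mm across, 60 mm high.
- tipbox: Bystander: flat plastic box, 122 x 87 mm, 57 mm high.
- flask: Bystander: white bottle with a grey cap, 72 mm across, 150 mm high.
- can: Bystander: metal can, 60 mm across, 100 mm high.
Things that resemble listed ones, but are neither listed nor needed, are in the scene too. What is shaped like the rack but green is not meant.

How it is judged:
By the outcome, as a careful person would: the job done as asked, in the order asked, and still so for the second after the job is handed in, with the robot touching nothing.
It also fails if it takes over 64 s, if anything falls off the work surface, if the arm or the gripper's body presses on something with over 40 N, if the wrist force passes 120 N, or if a joint passes its speed limit or range.

### The arm

A 6-joint arm with a two-finger parallel gripper is mounted at the origin on the work surface. World frame = base frame: x ahead of the robot, y to its left, z up, the work surface at z = 0. Lengths are in m, angles in rad, forces in N, time in s.
With the tool pointing down it reaches from about 0.35 to 0.875 m from the base axis. Payload 15.5 kg.
Tool frame: the origin (TCP) lies between the finger pads; the fingertips stand 19 mm ahead of it and the grasp point (between the pads) is the TCP; y points along the fingers, x is the direction in which the jaws open and shut, and the axes are right-handed (so a half turn about y gives the same grasp; the last joint's range is limited). The gripper opens to 85 mm and grips with 20 to 120 N. Pads are 22 mm wide; open, the fingers measure 114 mm over their backs; the gripper's body (76 mm by 85 mm) begins 54 mm behind the grasp point. The pads swing forward as they close: fully open they stand 13 mm farther back than shut.
Start: joints at [1.127, 0.494, 1.345, -0, 1.302, -0.096], TCP at [0.213, 0.588, 0.25] pointing down, gripper open.
Joint ranges: [-2.91, 2.91], [-0.82, 2.16], [0.22, 2.67], [-1.22, 4.37], [0.12, 2.79], [-3.08, 3.08]. Speed limits (rad/s): [1.89, 1.89, 2.57, 3.01, 3.01, 3.01].

### API

Orientations are given as a rotation vector (axis times angle).
In Python, from bench import robot, camera, camera_model gives the robot as it stands.
- The arm moves only by the tool carry_out, never from a script. Its argument "deltas" is a list of rows, each an object of numbers: "grip": the finger opening in m, from 0 to 0.0854; "tx", "ty", "tz": the shift along the tool's x, y, z in m; "rx", "ry", "rz": the turn, a rotation vector about the tool's x, y, z in degrees. A call has 1 to 10 rows; each row is the pose to reach, as a shift and turn from the pose commanded when the call began, along the tool's axes at that moment; what a row does not reach only later rows make up. A row lasts 1/10 s, in which the tool goes at most 50 mm and 8.59 degrees, less where a joint would pass 70% of its speed; a pose out of reach is approached as far as the arm can. A call with a gripper value outside its range is refused whole. The fingers move at their own pace and stop on an object; "grip_force" is the grip in N (left out, the last holds). Time passes only in rows, so rows that repeat a pose let the fingers close. It gives the time, the measured TCP pose, the force and the opening at its end, in the units of the state.
- robot.get_obs(): the state, without advancing time (a new reading comes with each control period).
- camera(name): name is "side" or "top"; returns (picture, depth): 420x560x3 uint8, blue, green, red; 420x560 float32, m along the optical axis (not along the pixel's ray), 0 where there is no reading.
- camera_model(name): a dict with "vfov" (degrees; the focal length in pixels is half the picture's height over the tangent of half this angle, whatever the lens; pixels are square), "cx", "cy" (the principal point, pixels), "world_to_cam" (4x4, takes a point from world to camera coordinates). Camera axes: x right, y up, looking along -z (the intrinsics and any distortion apply to the point x, -y, -z); pixel columns grow to the right and rows downward; lengths in m; the calibration is good to about 2 mm. A picture is of the moment at which its call begins. camera_model takes no time and is no camera call.
- robot.finish_job(): hands the job in, once; it reports no verdict.
The state is a dict: "time": time; "joint_pos": joint angles; "joint_velocities": joint speeds; "effort": joint torques, N m; "ee_pos": TCP position; "eef_rot": TCP orientation; "ft_force": force on the tool from outside, world axes, zero at the start; "torque": the same for the moment, N m; "grip_width": opening from 0.0 (shut) to 1.0 (fully open).
Only numpy, scipy, OpenCV 4.12 (cv2) and the standard library are available. Lean on these libraries where they do the work, as an engineer would, in place of code of your own. Each camera call takes 0.05 s, during which the arm holds its last target.

## Working session

There is one attempt and no reset: what is moved stays moved. The work goes in short steps, Python scripts to look and compute and a tool call to move; the robot and the scene stay as the last step left them, time stands still between calls to the robot, and variables do not carry over. Pictures are saved under pics/ and viewed, and the job is handed in when it is done.

Besides the shell and the picture viewer there is one more tool, called after "Request:" as a command line: name --argument value ..., lists and objects as JSON in quotes. carry_out: Moves the arm, as the interface text tells. Its arguments: {"type":"object","properties":{"deltas":{"type":"array","items":{"type":"object","properties":{"grip":{"type":"number"},"tx":{"type":"number"},"ty":{"type":"number"},"tz":{"type":"number"},"rx":{"type":"number"},"ry":{"type":"number"},"rz":{"type":"number"}}}},"grip_force":{"type":"number"}},"required":["deltas"]}

```bash
ls; mkdir -p pics
python3 - <<'E'
from bench import robot,camera,camera_model
import cv2,numpy as np
print(robot.get_obs())
for n in("side","top"):
    m=camera_model(n);print(n,m)
    p,d=camera(n);cv2.imwrite(f"pics/{n}0.png",p);np.save(f"pics/{n}0d.npy",d);print((d>0).mean())
E
```

```text
pics
{'time': 0.0, 'joint_pos': array([ 1.12746426e+00,  4.94232890e-01,  1.34613657e+00, -7.22686141e-06,
        1.30252282e+00, -9.54591317e-02]), 'joint_velocities': array([ 0.00025244, -0.00114392, -0.00085338, -0.00140249, -0.00146694,
       -0.00062911]), 'effort': array([-4.87083253e-04, -8.82123256e+01, -3.83887839e+01, -3.45773642e-04,
        9.84517392e-03,  2.16703575e-05]), 'ee_pos': array([0.21288719, 0.58725627, 0.2496675 ]), 'eef_rot': array([-1.35459123, -0.94839445,  0.95025811]), 'ft_force': array([-0.28363441,  0.0341301 , -0.17654522]), 'torque': array([-0.06364436,  0.06369082,  0.0118769 ]), 'grip_width': 0.9990991822412225}
side {'vfov': 47.9135104451257, 'cx': 278.3070428653318, 'cy': 211.11211703631383, 'world_to_cam': array([[ 0.70751548, -0.70665048,  0.00818122, -0.43509231],
       [ 0.49828933,  0.5070416 ,  0.70328981, -0.31419007],
       [-0.5011283 , -0.49351182,  0.71085618, -1.11151981],
       [ 0.        ,  0.        ,  0.        ,  1.        ]])}
0.9960756802721088
top {'vfov': 42.929359616465035, 'cx': 275.663348526499, 'cy': 206.35626156281455, 'world_to_cam': array([[-0.00993722, -0.99990467, -0.00958642, -0.0586009 ],
       [ 0.99774371, -0.01055141,  0.06630355, -0.55174063],
       [-0.06639838, -0.00890592,  0.99775345, -1.27997807],
       [ 0.        ,  0.        ,  0.        ,  1.        ]])}
0.9959311224489796
```

View pics/side0.png

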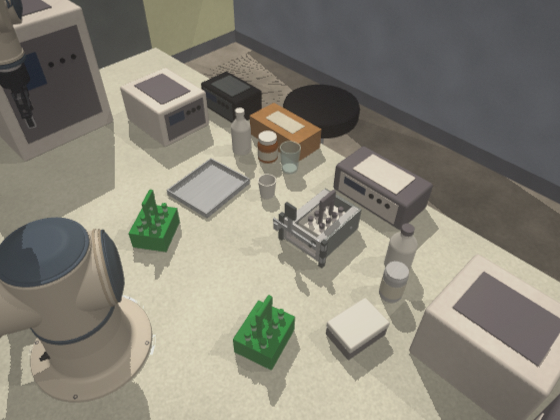

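View pics/top0.png

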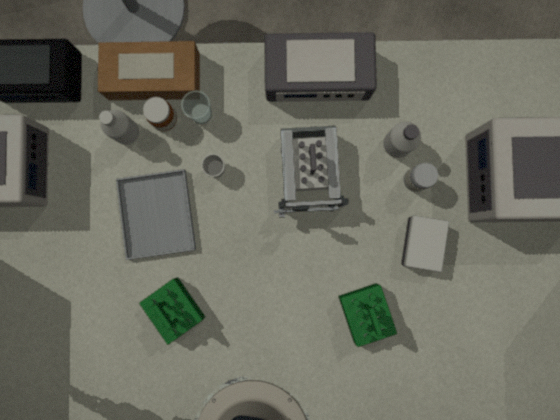

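The side view shows the bay at about (318,225), the tray at (208,187) and green decoys at (155,225) and (265,332). In the top view the bay is at (310,168) with its gate along row ~206, and the tray is at (156,215). Next I'll measure.

```bash
cat > h.py <<'E'
import numpy as np,cv2
from bench import robot,camera,camera_model
def K(m): 
    f=210/np.tan(np.radians(m['vfov'])/2); return f
def cloud(n,d):
    m=camera_model(n);f=K(m);v,u=np.mgrid[0:420,0:560].astype(float)
    P=np.stack([(u-m['cx'])/f*d,-(v-m['cy'])/f*d,-d],-1)
    W=np.linalg.inv(m['world_to_cam']); return P@W[:3,:3].T+W[:3,3]
def proj(n,X):
    m=camera_model(n);f=K(m);T=m['world_to_cam'];c=np.atleast_2d(X)@T[:3,:3].T+T[:3,3]
    return np.stack([m['cx']+f*c[:,0]/-c[:,2],m['cy']-f*c[:,1]/-c[:,2]],-1)
def ray(n,u,v,z):
    m=camera_model(n);f=K(m);W=np.linalg.inv(m['world_to_cam'])
    r=W[:3,:3]@np.array([(u-m['cx'])/f,-(v-m['cy'])/f,-1]);o=W[:3,3]
    return o+r*(z-o[2])/r[2]
def snap(tag):
    for n in("side","top"):
        p,d=camera(n);cv2.imwrite(f"pics/{n}{tag}.png",p);np.save(f"pics/{n}{tag}d.npy",d)
def crop(n,tag,x0,y0,x1,y1,s):
    p=cv2.imread(f"pics/{n}{tag}.png")[y0:y1,x0:x1]
    cv2.imwrite(f"pics/{n}{tag}c.png",cv2.resize(p,None,fx=s,fy=s,interpolation=cv2.INTER_CUBIC))
E
python3 - <<'E'
from h import *
crop("top","0",260,110,360,230,5)
crop("side","0",260,180,370,275,7)
for n in("top","side"):
    d=np.load(f"pics/{n}0d.npy");P=cloud(n,d)
    pts=[(156,215),(120,320),(300,330)] if n=="top" else [(208,187),(200,260),(330,300)]
    for u,v in pts: print(n,u,v,P[v,u].round(4))
    # bay region heights
P=cloud("top",np.load("pics/top0d.npy"));Z=P[...,2]
reg=np.zeros(Z.shape,bool);reg[115:225,265:355]=1
for lo,hi in((.068,.076),(.076,.084),(.09,.105),(.108,.125),(.125,.145),(.145,.155),(.155,.18)):
    m=reg&(Z>lo)&(Z<hi);q=P[m]
    if len(q):print(lo,hi,len(q),q.mean(0).round(4),q.min(0).round(3),q.max(0).round(3))
E
```

```text
top 156 215 [0.5336 0.2294 0.0083]
top 120 320 [ 0.2782  0.3193 -0.0046]
top 300 330 [ 0.2513 -0.1201  0.001 ]
side 208 187 [0.5338 0.2319 0.0092]
side 200 260 [3.369e-01 2.460e-02 2.000e-04]
side 330 300 [ 0.491  -0.3104  0.0007]
0.068 0.076 192 [ 0.6472 -0.1448  0.0741] [ 0.522 -0.222  0.068] [ 0.735 -0.072  0.076]
0.076 0.084 1927 [ 0.6438 -0.1446  0.0799] [ 0.522 -0.221  0.076] [ 0.735 -0.058  0.084]
0.09 0.105 229 [ 0.5541 -0.154   0.095 ] [ 0.535 -0.231  0.09 ] [ 0.622 -0.07   0.105]
0.108 0.125 6 [ 0.6394 -0.1438  0.1197] [ 0.622 -0.148  0.111] [ 0.668 -0.141  0.125]
0.125 0.145 36 [ 0.6263 -0.1392  0.1368] [ 0.533 -0.154  0.125] [ 0.68  -0.104  0.145]
0.145 0.155 138 [ 0.6468 -0.1472  0.1495] [ 0.534 -0.155  0.145] [ 0.679 -0.101  0.155]
0.155 0.18 84 [ 0.5405 -0.1187  0.1676] [ 0.533 -0.146  0.155] [ 0.667 -0.101  0.173]
```

View pics/top0c.png

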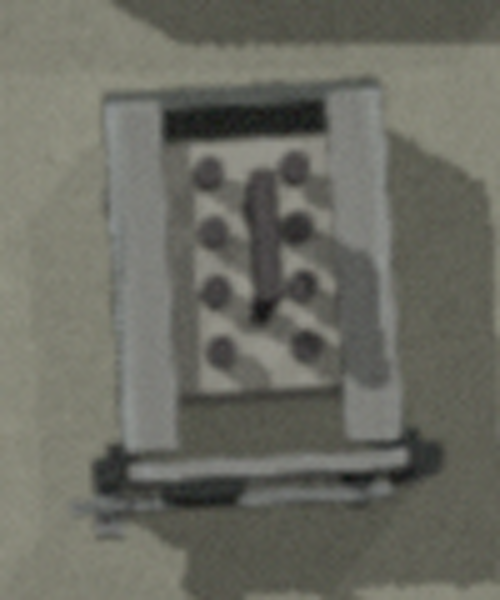

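View pics/side0c.png

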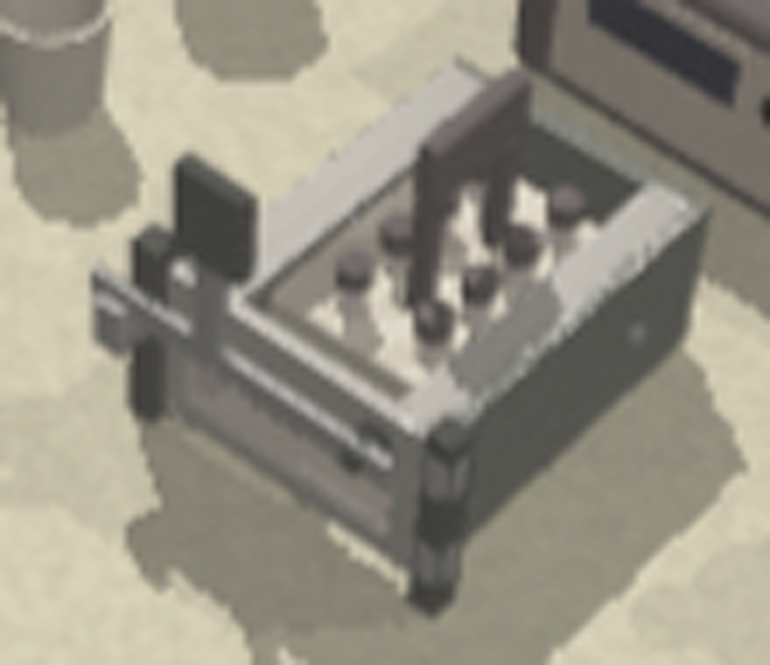

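```bash
cat > bayfit.py <<'E'
from h import *
def fit(tag):
    P=cloud("top",np.load(f"pics/top{tag}d.npy"));Z=P[...,2]
    reg=np.zeros(Z.shape,bool);reg[115:225,265:355]=1
    m=(reg&(Z>.074)&(Z<.086)).astype(np.uint8)
    n,l,st,c=cv2.connectedComponentsWithStats(m,connectivity=4)
    out=[]
    for i in range(1,n):
        if st[i,4]<150: continue
        q=P[l==i]; r=cv2.minAreaRect(q[:,:2].astype(np.float32)*1000); print(st[i],np.round(r[0],1),np.round(r[1],1),round(r[2],2)); 
    return P,l
if __name__=="__main__":
    P,l=fit("0")
    for n in("top","side"):
        Q=cloud(n,np.load(f"pics/{n}0d.npy")).reshape(-1,3)
        def sel(x0,x1,y0,y1,z0,z1):
            return Q[(Q[:,0]>x0)&(Q[:,0]<x1)&(Q[:,1]>y0)&(Q[:,1]<y1)&(Q[:,2]>z0)&(Q[:,2]<z1)]
        for nm,b in dict(pad=(.51,.57,-.16,-.09,.155,.18),padall=(.51,.57,-.16,-.09,.132,.18),handle=(.6,.71,-.18,-.12,.142,.16),postL=(.53,.59,-.1,-.05,.096,.106),postR=(.53,.6,-.26,-.2,.096,.106),bar=(.51,.548,-.23,-.05,.07,.088)).items():
            q=sel(*b)
            if len(q)>3:
                r=cv2.minAreaRect(q[:,:2].astype(np.float32)*1000);print(n,nm,len(q),q.mean(0).round(4),np.round(r[0],1),np.round(r[1],1),round(r[2],1),'zmax',np.percentile(q[:,2],97).round(3))
E
python3 bayfit.py
```

```text
[ 281  125   63   79 1783] [ 646.9 -144.1] [176.7 144.5] 3.67
top pad 82 [ 0.5377 -0.118   0.1679] [ 537.9 -117.8] [ 9.8 34.5] 4.8 zmax 0.172
top padall 89 [ 0.5374 -0.1183  0.1661] [ 538.1 -117.8] [ 9.9 34.4] 3.5 zmax 0.172
top handle 148 [ 0.6497 -0.1477  0.1492] [ 650.7 -147.7] [58.9 12.1] 2.8 zmax 0.154
top postL 37 [ 0.55   -0.0775  0.1   ] [549.7 -84. ] [27.4 11.7] 89.4 zmax 0.105
top postR 36 [ 0.557  -0.2208  0.1003] [ 555.6 -214.7] [14.1 27.5] 10.6 zmax 0.104
top bar 185 [ 0.5381 -0.133   0.081 ] [ 542.1 -141.2] [ 24.1 166.1] 7.4 zmax 0.087
side pad 81 [ 0.5369 -0.1198  0.1658] [ 538.7 -118.7] [38.  12.6] 89.6 zmax 0.172
side padall 160 [ 0.5363 -0.1211  0.1549] [ 538.5 -118.7] [38.2 13. ] 87.9 zmax 0.171
side handle 96 [ 0.6496 -0.1493  0.1485] [ 650.4 -148.2] [60.7 14.8] 3.9 zmax 0.153
side postL 23 [ 0.5498 -0.0768  0.1002] [550.1 -76.3] [14.4 13.7] 18.0 zmax 0.103
side postR 30 [ 0.5561 -0.2237  0.0999] [ 556.6 -223.9] [13.4 15.1] 85.3 zmax 0.103
side bar 261 [ 0.538  -0.1308  0.0793] [ 540.5 -144.3] [ 26. 172.] 5.8 zmax 0.085
```

Run:
```python
from h import *
from scipy.spatial.transform import Rotation as R
o=robot.get_obs();print(R.from_rotvec(o['eef_rot']).as_matrix().round(3))
P=cloud("top",np.load("pics/top0d.npy"));S=cloud("side",np.load("pics/side0d.npy"))
# everything above 12mm clusters in top & side
for n,Q in(("top",P),("side",S)):
    m=((Q[...,2]>.012)&(Q[...,2]<.3)&(Q[...,0]>.15)&(Q[...,0]<.9)&(abs(Q[...,1])<.6)).astype(np.uint8)
    k,l,st,c=cv2.connectedComponentsWithStats(m,connectivity=4)
    for i in range(1,k):
        if st[i,4]<60: continue
        q=Q[l==i];r=cv2.minAreaRect(q[:,:2].astype(np.float32)*1000)
        print(n,c[i].round(),st[i,4],'ctr',np.round(r[0],1),np.round(r[1],1),round(r[2],1),'zmax',np.percentile(q[:,2],98).round(3))
```

```text
[[ 0.341 -0.    -0.94 ]
 [ 0.94  -0.001  0.341]
 [-0.001 -1.     0.   ]]
top [320.  77.] 5230 ctr [ 852.6 -171. ] [ 94.7 260.1] 0.0 zmax 0.106
top [39. 80.] 3542 ctr [855.5 507.2] [ 88.9 182.5] 0.0 zmax 0.106
top [155.  87.] 5280 ctr [820.6 220.8] [158.7 266.7] 0.0 zmax 0.092
top [118. 126.] 970 ctr [739.5 303. ] [58.5 65.7] 53.2 zmax 0.162
top [ 23. 162.] 4165 ctr [651.8 526.8] [ 95.8 214.6] 77.1 zmax 0.144
top [497. 171.] 6019 ctr [ 617.2 -561.7] [ 76.7 218.6] 90.0 zmax 0.185
top [402. 139.] 993 ctr [ 703.7 -364.3] [70.4 69.5] 88.7 zmax 0.152
top [310. 168.] 4408 ctr [ 633.6 -133.3] [207.7 173.9] 7.4 zmax 0.153
top [212. 164.] 246 ctr [648.1  84.2] [53.4 54.8] 3.3 zmax 0.063
top [421. 177.] 735 ctr [ 613.1 -404.7] [58.3 57.1] 71.3 zmax 0.105
top [154. 213.] 705 ctr [536.3 230.8] [200.5 172. ] 7.6 zmax 0.025
top [425. 243.] 2106 ctr [ 458.4 -417.5] [ 89.1 122. ] 80.0 zmax 0.062
top [171. 310.] 2403 ctr [306.1 184.2] [119.9 102. ] 35.2 zmax 0.15
top [367. 315.] 2414 ctr [ 292.1 -276.9] [121.7 100.2] 17.7 zmax 0.15
side [226. 120.] 7535 ctr [727.4 342.7] [345.  514.5] 0.0 zmax 0.145
side [ 30. 121.] 134 ctr [191.4 531.5] [36.7 25.7] 70.3 zmax 0.299
side [385. 214.] 5515 ctr [ 793.6 -269.8] [488.7 213.3] 57.1 zmax 0.145
side [207. 187.] 536 ctr [536.1 229.8] [204.2 176.5] 7.2 zmax 0.024
side [267. 185.] 339 ctr [648.7  84.6] [56.8 54.1] 83.2 zmax 0.061
side [318. 224.] 3789 ctr [ 631.9 -134.1] [207.  174.2] 7.1 zmax 0.158
side [154. 224.] 1878 ctr [305.5 183.1] [125.1 103.2] 35.0 zmax 0.15
side [452. 308.] 4105 ctr [ 617.3 -564.8] [ 70.4 223. ] 90.0 zmax 0.185
side [264. 333.] 2676 ctr [ 292.7 -276.8] [123.  100.8] 17.7 zmax 0.15
side [357. 327.] 2216 ctr [ 458.6 -417.7] [ 87.6 123.6] 80.0 zmax 0.061
```

```bash
cat > mv.py <<'E'
from h import *
from scipy.spatial.transform import Rotation as R
import json,sys
YAW=np.radians(2.8); O=np.array([.6383,-.1457,0])
Rb=R.from_euler('z',YAW)
def bay(x,y,z): return O+Rb.apply([x,y,z])
HINGE=bay(-.085,-.073,.075)
def tool(yawdeg):  # tool x at yaw, y down
    x=np.array([np.cos(np.radians(yawdeg)),np.sin(np.radians(yawdeg)),0]);y=np.array([0,0,-1.])
    return R.from_matrix(np.stack([x,y,np.cross(x,y)],1))
def meas():
    o=robot.get_obs();return np.array(o['ee_pos']),R.from_rotvec(o['eef_rot'])
def rows(cmd,tg):
    p0,r0=cmd
    for p,r in tg:
        t=r0.inv().apply(np.array(p)-p0);w=np.degrees((r0.inv()*r).as_rotvec())
        print("tx %.4f ty %.4f tz %.4f rx %.1f ry %.1f rz %.1f"%(*t,*w))
def gatepose(phi,th,grip=(.075,.075)):
    # pose of gripper on paddle, gate angle phi, latch th
    a=np.degrees(YAW+phi)
    G=R.from_euler('z',YAW+phi); B=R.from_euler('x',th)
    p=HINGE+G.apply(np.array([-.014,.030,0])+B.apply([0,*grip]))
    return p,G*B*tool(0)
E
python3 - <<'E'
from mv import *
c=meas();print(gatepose(0,0)[0])
tgt=np.array([.538,-.1185,.25])
rows(c,[(c[0]+(tgt-c[0])*f,tool(70+(2.8-70)*f)) for f in(.5,1)])
E
```

```text
[ 0.537855   -0.11857433  0.15      ]
tx -0.2764 ty 0.0002 tz -0.2731 rx 0.0 ry 33.7 rz -0.1
tx -0.5528 ty 0.0003 tz -0.5462 rx 0.0 ry 67.3 rz -0.1
```

Request:
carry_out --deltas '[{"tx": -0.028,"tz": -0.027,"ry": 3.4,"grip": 0.06},{"tx": -0.055,"tz": -0.055,"ry": 6.7,"grip": 0.06},{"tx": -0.083,"tz": -0.082,"ry": 10.1,"grip": 0.06},{"tx": -0.111,"tz": -0.109,"ry": 13.5,"grip": 0.06},{"tx": -0.138,"tz": -0.137,"ry": 16.8,"grip": 0.06},{"tx": -0.166,"tz": -0.164,"ry": 20.2,"grip": 0.06},{"tx": -0.194,"tz": -0.191,"ry": 23.6,"grip": 0.06},{"tx": -0.221,"tz": -0.218,"ry": 26.9,"grip": 0.06},{"tx": -0.249,"tz": -0.246,"ry": 30.3,"grip": 0.06},{"tx": -0.276,"tz": -0.273,"ry": 33.7,"grip": 0.06}]'

```text
$.deltas[0]: bad value
```

Run:
```python
from mv import *
o=robot.get_obs();print(o['time'],o['ee_pos'],o['joint_pos'].round(3),o['ft_force'],o['grip_width'])
c=meas()
tgt=np.array([.538,-.1185,.25])
rows(c,[(tgt,tool(2.8))])
```

```text
0.1 [0.21286005 0.58732726 0.24976264] [ 1.128  0.494  1.346  0.     1.303 -0.096] [ 0.64318306 -0.24067222  0.07830149] 0.9974246922212359
tx -0.5528 ty 0.0003 tz -0.5462 rx 0.0 ry 67.3 rz -0.1
```

Request:
carry_out --deltas '[{"tx": -0.028,"ty": 0,"tz": -0.027,"rx": 0,"ry": 3.4,"rz": 0,"grip": 0.06},{"tx": -0.055,"ty": 0,"tz": -0.055,"rx": 0,"ry": 6.7,"rz": 0,"grip": 0.06},{"tx": -0.083,"ty": 0,"tz": -0.082,"rx": 0,"ry": 10.1,"rz": 0,"grip": 0.06},{"tx": -0.111,"ty": 0,"tz": -0.109,"rx": 0,"ry": 13.5,"rz": 0,"grip": 0.06},{"tx": -0.138,"ty": 0,"tz": -0.137,"rx": 0,"ry": 16.8,"rz": 0,"grip": 0.06},{"tx": -0.166,"ty": 0,"tz": -0.164,"rx": 0,"ry": 20.2,"rz": 0,"grip": 0.06},{"tx": -0.194,"ty": 0,"tz": -0.191,"rx": 0,"ry": 23.6,"rz": 0,"grip": 0.06},{"tx": -0.221,"ty": 0,"tz": -0.218,"rx": 0,"ry": 26.9,"rz": 0,"grip": 0.06},{"tx": -0.249,"ty": 0,"tz": -0.246,"rx": 0,"ry": 30.3,"rz": 0,"grip": 0.06},{"tx": -0.276,"ty": 0,"tz": -0.273,"rx": 0,"ry": 33.7,"rz": 0,"grip": 0.06}]'

```text
time: 1.1
ee_pos: [0.3759, 0.2335, 0.2502]
eef_rot: [-1.514, -0.495, 0.495]
ft_force: [0.6, -0.1, 0.3]
grip_width: 0.7
```

```bash
cat >> mv.py <<'E'
def loadcmd():
    j=json.load(open('cmd.json'));return np.array(j[0]),R.from_quat(j[1])
def apply(c,t,w):
    p=c[0]+c[1].apply(t);r=c[1]*R.from_rotvec(np.radians(w))
    json.dump([list(p),list(r.as_quat())],open('cmd.json','w'));return p,r
E
python3 - <<'E'
from mv import *
o=robot.get_obs();print(o['time'],o['ee_pos'],o['joint_pos'].round(3))
c0=(np.array([.21287,.5873,.2497]),R.from_rotvec([-1.35459123, -0.94839445,  0.95025811]))
c=apply(c0,[-.276,0,-.273],[0,33.7,0]);print(c[0])
rows(c,[(np.array([.538,-.1185,.25]),tool(2.8)),(np.array([.538,-.1185,.15]),tool(2.8))])
E
```

```text
1.1 [0.37589481 0.23350659 0.25022062] [ 0.421  0.238  1.772 -0.     1.132 -0.212]
[0.37542995 0.23476751 0.25002532]
tx -0.0786 ty 0.0004 tz -0.3809 rx 0.1 ry 33.6 rz -0.1
tx -0.0785 ty 0.1004 tz -0.3808 rx 0.1 ry 33.6 rz -0.1
```

Request:
carry_out --deltas '[{"tx": -0.009,"ty": 0,"tz": -0.042,"rx": 0,"ry": 3.7,"rz": 0,"grip": 0.06},{"tx": -0.017,"ty": 0,"tz": -0.085,"rx": 0,"ry": 7.5,"rz": 0,"grip": 0.06},{"tx": -0.026,"ty": 0,"tz": -0.127,"rx": 0,"ry": 11.2,"rz": 0,"grip": 0.06},{"tx": -0.035,"ty": 0,"tz": -0.169,"rx": 0,"ry": 14.9,"rz": 0,"grip": 0.06},{"tx": -0.044,"ty": 0,"tz": -0.212,"rx": 0,"ry": 18.7,"rz": 0,"grip": 0.06},{"tx": -0.052,"ty": 0,"tz": -0.254,"rx": 0,"ry": 22.4,"rz": 0,"grip": 0.06},{"tx": -0.061,"ty": 0,"tz": -0.296,"rx": 0,"ry": 26.1,"rz": 0,"grip": 0.06},{"tx": -0.07,"ty": 0,"tz": -0.339,"rx": 0,"ry": 29.9,"rz": 0,"grip": 0.06},{"tx": -0.0785,"ty": 0,"tz": -0.381,"rx": 0.1,"ry": 33.6,"rz": -0.1,"grip": 0.06},{"tx": -0.0785,"ty": 0,"tz": -0.381,"rx": 0.1,"ry": 33.6,"rz": -0.1,"grip": 0.06}]'

```text
time: 2.1
ee_pos: [0.5402, -0.1226, 0.2499]
eef_rot: [-1.57, -0.035, 0.032]
ft_force: [-0.0, 0.2, 0.3]
grip_width: 0.701
```

Run:
```python
from mv import *
c=apply(loadcmd(),[-.0785,0,-.381],[.1,33.6,-.1]);m=meas();print(c[0],m[0],np.degrees((c[1].inv()*m[1]).as_rotvec()).round(2),robot.get_obs()['joint_pos'].round(3))
g=gatepose(0,0);rows(c,[g])
```

```text
[ 0.53814399 -0.11856984  0.25035151] [ 0.54015467 -0.12260854  0.24991064] [-0.    0.33 -0.1 ] [-0.332  0.393  1.525  0.002  1.222 -0.375]
tx -0.0003 ty 0.1004 tz -0.0001 rx -0.1 ry -0.0 rz 0.0
```

Request:
carry_out --deltas '[{"tx": 0,"ty": 0,"tz": 0,"rx": 0,"ry": 0,"rz": 0,"grip": 0.06},{"tx": 0,"ty": 0.02,"tz": 0,"rx": 0,"ry": 0,"rz": 0,"grip": 0.06},{"tx": 0,"ty": 0.04,"tz": 0,"rx": 0,"ry": 0,"rz": 0,"grip": 0.06},{"tx": 0,"ty": 0.06,"tz": 0,"rx": 0,"ry": 0,"rz": 0,"grip": 0.06},{"tx": 0,"ty": 0.08,"tz": 0,"rx": 0,"ry": 0,"rz": 0,"grip": 0.06},{"tx": 0,"ty": 0.1,"tz": 0,"rx": 0,"ry": 0,"rz": 0,"grip": 0.06},{"tx": 0,"ty": 0.1,"tz": 0,"rx": 0,"ry": 0,"rz": 0,"grip": 0.06},{"tx": 0,"ty": 0.1,"tz": 0,"rx": 0,"ry": 0,"rz": 0,"grip": 0.06}]'

```text
time: 2.9
ee_pos: [0.5381, -0.1172, 0.1507]
eef_rot: [-1.568, -0.039, 0.039]
ft_force: [-0.4, -0.2, 0.1]
grip_width: 0.703
```

Run:
```python
from mv import *
c=apply(loadcmd(),[0,.1,0],[0,0,0]);m=meas();print(c[0],m[0],np.degrees((c[1].inv()*m[1]).as_rotvec()).round(2))
snap("1");crop("side","1",240,130,380,275,5);crop("top","1",250,110,370,230,5)
```

```text
[ 0.53819335 -0.11846781  0.15035157] [ 0.53813943 -0.11722821  0.15066469] [ 0.08 -0.07  0.01]
```

View pics/side1c.png

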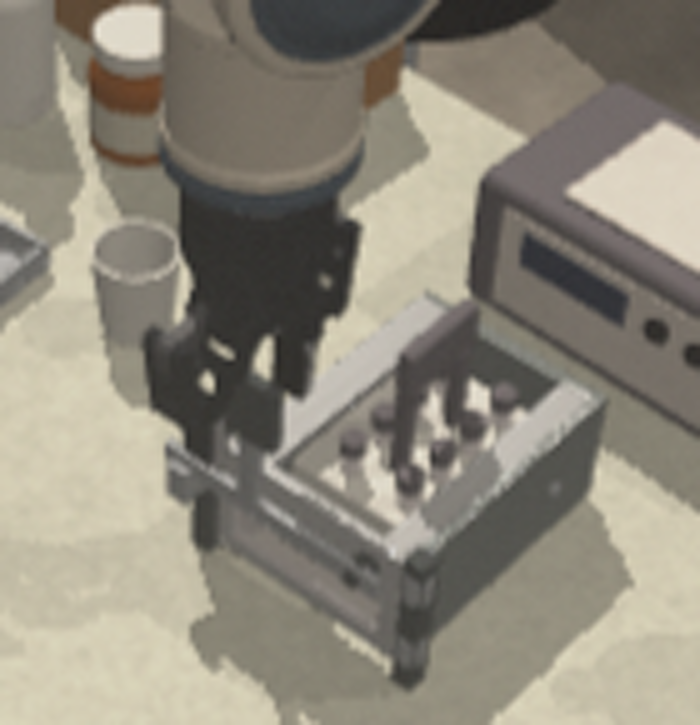

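View pics/top1c.png

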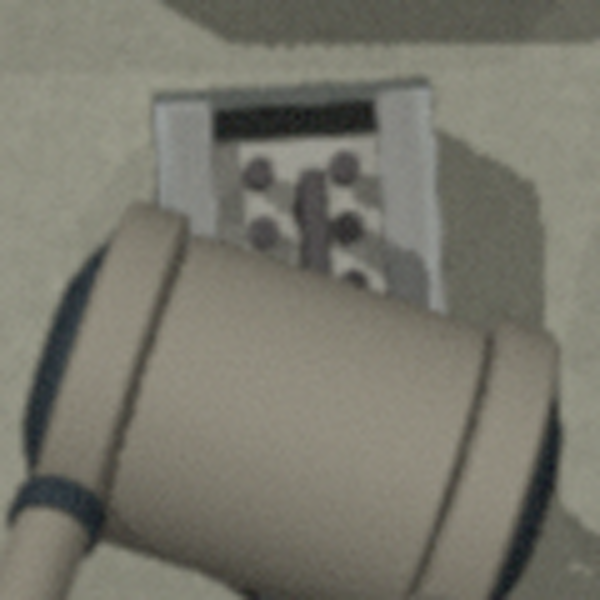

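In the side crop, the paddle at (265,410) sits between the fingers at (178,380) and (295,350), so I'm closing.

Request:
carry_out --deltas '[{"tx": 0,"ty": 0,"tz": 0,"rx": 0,"ry": 0,"rz": 0,"grip": 0},{"tx": 0,"ty": 0,"tz": 0,"rx": 0,"ry": 0,"rz": 0,"grip": 0},{"tx": 0,"ty": 0,"tz": 0,"rx": 0,"ry": 0,"rz": 0,"grip": 0},{"tx": 0,"ty": 0,"tz": 0,"rx": 0,"ry": 0,"rz": 0,"grip": 0},{"tx": 0,"ty": 0,"tz": 0,"rx": 0,"ry": 0,"rz": 0,"grip": 0},{"tx": 0,"ty": 0,"tz": 0,"rx": 0,"ry": 0,"rz": 0,"grip": 0},{"tx": 0,"ty": 0,"tz": 0,"rx": 0,"ry": 0,"rz": 0,"grip": 0},{"tx": 0,"ty": 0,"tz": 0,"rx": 0,"ry": 0,"rz": 0,"grip": 0}]' --grip_force 50

```text
time: 3.8
ee_pos: [0.5389, -0.1181, 0.1506]
eef_rot: [-1.568, -0.04, 0.037]
ft_force: [2.3, 2.3, 6.6]
grip_width: 0.11
```

Run:
```python
from mv import *
c=loadcmd();m=meas();print(c[0],m[0],robot.get_obs()['ft_force'],robot.get_obs()['grip_width']*.0854)
rows(c,[gatepose(0,t) for t in np.linspace(0,.26,9)[1:]])
```

```text
[ 0.53819335 -0.11846781  0.15035157] [ 0.53885742 -0.11805521  0.15059331] [2.25363981 2.32305935 6.6122715 ] 0.00937407962481482
tx -0.0003 ty -0.0020 tz -0.0026 rx 1.8 ry -0.0 rz 0.0
tx -0.0003 ty -0.0044 tz -0.0051 rx 3.7 ry -0.0 rz 0.0
tx -0.0003 ty -0.0066 tz -0.0077 rx 5.5 ry -0.0 rz 0.0
tx -0.0003 ty -0.0087 tz -0.0104 rx 7.4 ry -0.0 rz 0.0
tx -0.0003 ty -0.0108 tz -0.0132 rx 9.3 ry -0.0 rz 0.0
tx -0.0003 ty -0.0128 tz -0.0160 rx 11.1 ry -0.0 rz 0.0
tx -0.0003 ty -0.0147 tz -0.0189 rx 13.0 ry -0.0 rz 0.0
tx -0.0003 ty -0.0164 tz -0.0219 rx 14.8 ry -0.0 rz 0.0
```

Request:
carry_out --deltas '[{"tx": 0,"ty": -0.002,"tz": -0.0025,"rx": 1.8,"ry": 0,"rz": 0,"grip": 0},{"tx": 0,"ty": -0.0043,"tz": -0.005,"rx": 3.7,"ry": 0,"rz": 0,"grip": 0},{"tx": 0,"ty": -0.0065,"tz": -0.0076,"rx": 5.5,"ry": 0,"rz": 0,"grip": 0},{"tx": 0,"ty": -0.0087,"tz": -0.0104,"rx": 7.4,"ry": 0,"rz": 0,"grip": 0},{"tx": 0,"ty": -0.0108,"tz": -0.0132,"rx": 9.3,"ry": 0,"rz": 0,"grip": 0},{"tx": 0,"ty": -0.0128,"tz": -0.016,"rx": 11.1,"ry": 0,"rz": 0,"grip": 0},{"tx": 0,"ty": -0.0147,"tz": -0.0189,"rx": 13,"ry": 0,"rz": 0,"grip": 0},{"tx": 0,"ty": -0.0164,"tz": -0.0219,"rx": 14.8,"ry": 0,"rz": 0,"grip": 0},{"tx": 0,"ty": -0.0164,"tz": -0.0219,"rx": 14.8,"ry": 0,"rz": 0,"grip": 0}]'

```text
time: 4.7
ee_pos: [0.5401, -0.1401, 0.1673]
eef_rot: [-1.308, -0.033, 0.039]
ft_force: [4.4, 6.5, 10.1]
grip_width: 0.111
```

Run:
```python
from mv import *
c=apply(loadcmd(),[0,-.0164,-.0219],[14.8,0,0]);m=meas();o=robot.get_obs();print(c[0],m[0],o['ft_force'],o['grip_width']*.0854,np.degrees((c[1].inv()*m[1]).as_rotvec()).round(2),o['joint_pos'])
snap("2");crop("side","2",240,130,380,275,5)
rows(c,[gatepose(t,.26) for t in np.radians(np.arange(1,11)*4)])
```

```text
[ 0.53924302 -0.14035898  0.16672977] [ 0.54006564 -0.14012668  0.16728793] [ 4.3739837   6.46345571 10.11424681] 0.009515085328147682 [ 0.2   0.02 -0.12] [-0.49001757  0.54552612  1.54791787  0.24366857  1.19334223 -0.64448246]
tx -0.0061 ty -0.0003 tz -0.0011 rx 0.0 ry -3.9 rz 1.1
tx -0.0118 ty -0.0007 tz -0.0026 rx 0.0 ry -7.8 rz 2.1
tx -0.0173 ty -0.0012 tz -0.0045 rx 0.0 ry -11.6 rz 3.1
tx -0.0227 ty -0.0019 tz -0.0068 rx 0.0 ry -15.5 rz 4.1
tx -0.0279 ty -0.0026 tz -0.0095 rx 0.0 ry -19.4 rz 5.2
tx -0.0329 ty -0.0033 tz -0.0124 rx 0.0 ry -23.2 rz 6.2
tx -0.0377 ty -0.0042 tz -0.0157 rx 0.0 ry -27.1 rz 7.2
tx -0.0423 ty -0.0052 tz -0.0194 rx 0.0 ry -31.0 rz 8.3
tx -0.0465 ty -0.0062 tz -0.0233 rx 0.0 ry -34.8 rz 9.3
tx -0.0505 ty -0.0074 tz -0.0275 rx 0.0 ry -38.7 rz 10.3
```

View pics/side2c.png

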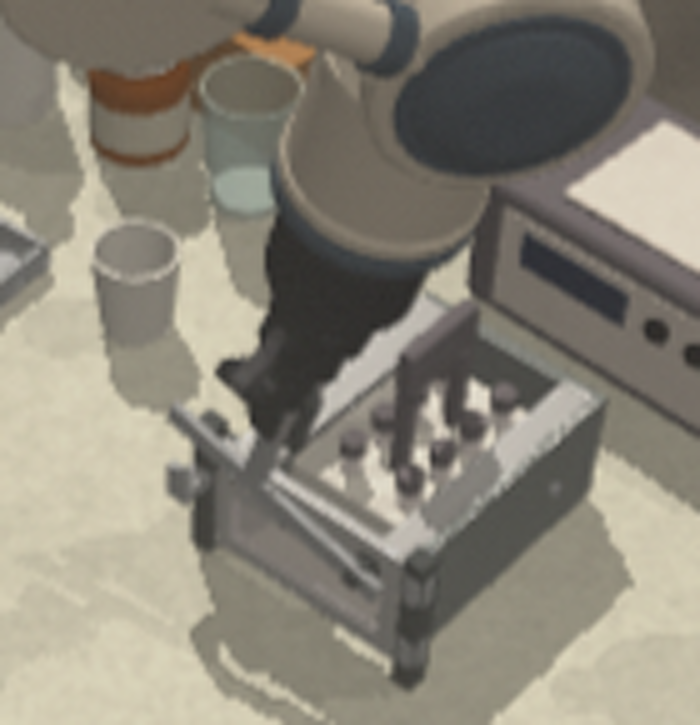

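The bar's end at crop (180,410) stands clear above the catch at (180,482). Swinging the gate next.

Request:
carry_out --deltas '[{"tx": -0.0061,"ty": -0.0003,"tz": -0.0011,"rx": 0,"ry": -3.9,"rz": 1.1,"grip": 0},{"tx": -0.0118,"ty": -0.0007,"tz": -0.0026,"rx": 0,"ry": -7.8,"rz": 2.1,"grip": 0},{"tx": -0.0173,"ty": -0.0012,"tz": -0.0045,"rx": 0,"ry": -11.6,"rz": 3.1,"grip": 0},{"tx": -0.0227,"ty": -0.0019,"tz": -0.0068,"rx": 0,"ry": -15.5,"rz": 4.1,"grip": 0},{"tx": -0.0279,"ty": -0.0026,"tz": -0.0095,"rx": 0,"ry": -19.4,"rz": 5.2,"grip": 0},{"tx": -0.0329,"ty": -0.0033,"tz": -0.0124,"rx": 0,"ry": -23.2,"rz": 6.2,"grip": 0},{"tx": -0.0377,"ty": -0.0042,"tz": -0.0157,"rx": 0,"ry": -27.1,"rz": 7.2,"grip": 0},{"tx": -0.0423,"ty": -0.0052,"tz": -0.0194,"rx": 0,"ry": -31,"rz": 8.3,"grip": 0},{"tx": -0.0465,"ty": -0.0062,"tz": -0.0233,"rx": 0,"ry": -34.8,"rz": 9.3,"grip": 0},{"tx": -0.0505,"ty": -0.0074,"tz": -0.0275,"rx": 0,"ry": -38.7,"rz": 10.3,"grip": 0}]'

```text
time: 5.8
ee_pos: [0.4911, -0.171, 0.1669]
eef_rot: [-1.246, -0.493, 0.636]
ft_force: [5.0, 2.3, 1.5]
grip_width: 0.108
```

Run:
```python
from mv import *
c=apply(loadcmd(),[-.0505,-.0074,-.0275],[0,-38.7,10.3]);m=meas();o=robot.get_obs();print(c[0],m[0],o['ft_force'],o['torque'],o['grip_width']*.0854,np.degrees((c[1].inv()*m[1]).as_rotvec()).round(2),o['joint_pos'])
rows(c,[gatepose(t,.26) for t in np.radians(40+np.arange(1,11)*4)])
```

```text
[ 0.49017739 -0.17124292  0.16680377] [ 0.49107745 -0.17100216  0.16691054] [5.02925293 2.29148037 1.4946503 ] [-0.02609527 -1.05290098  0.21169257] 0.009223560161080996 [-0.05 -0.2  -0.09] [-0.50057466  0.55209253  1.5339993   0.08557812  1.30155267 -1.28417126]
tx -0.0058 ty -0.0003 tz -0.0011 rx 0.0 ry -3.9 rz 1.0
tx -0.0114 ty -0.0007 tz -0.0027 rx 0.0 ry -7.7 rz 2.0
tx -0.0170 ty -0.0012 tz -0.0046 rx 0.0 ry -11.6 rz 3.1
tx -0.0224 ty -0.0018 tz -0.0068 rx 0.0 ry -15.5 rz 4.1
tx -0.0276 ty -0.0025 tz -0.0095 rx 0.0 ry -19.3 rz 5.1
tx -0.0326 ty -0.0033 tz -0.0124 rx 0.0 ry -23.2 rz 6.2
tx -0.0374 ty -0.0041 tz -0.0158 rx 0.0 ry -27.0 rz 7.2
tx -0.0420 ty -0.0051 tz -0.0194 rx 0.0 ry -30.9 rz 8.2
tx -0.0462 ty -0.0061 tz -0.0233 rx 0.0 ry -34.8 rz 9.2
tx -0.0502 ty -0.0072 tz -0.0275 rx 0.0 ry -38.6 rz 10.3
```

Request:
carry_out --deltas '[{"tx": -0.0058,"ty": -0.0003,"tz": -0.0011,"rx": 0,"ry": -3.9,"rz": 1,"grip": 0},{"tx": -0.0114,"ty": -0.0007,"tz": -0.0027,"rx": 0,"ry": -7.7,"rz": 2,"grip": 0},{"tx": -0.017,"ty": -0.0012,"tz": -0.0046,"rx": 0,"ry": -11.6,"rz": 3.1,"grip": 0},{"tx": -0.0224,"ty": -0.0018,"tz": -0.0068,"rx": 0,"ry": -15.5,"rz": 4.1,"grip": 0},{"tx": -0.0276,"ty": -0.0025,"tz": -0.0095,"rx": 0,"ry": -19.3,"rz": 5.1,"grip": 0},{"tx": -0.0326,"ty": -0.0033,"tz": -0.0124,"rx": 0,"ry": -23.2,"rz": 6.2,"grip": 0},{"tx": -0.0374,"ty": -0.0041,"tz": -0.0158,"rx": 0,"ry": -27,"rz": 7.2,"grip": 0},{"tx": -0.042,"ty": -0.0051,"tz": -0.0194,"rx": 0,"ry": -30.9,"rz": 8.2,"grip": 0},{"tx": -0.0462,"ty": -0.0061,"tz": -0.0233,"rx": 0,"ry": -34.8,"rz": 9.2,"grip": 0},{"tx": -0.0502,"ty": -0.0072,"tz": -0.0275,"rx": 0,"ry": -38.6,"rz": 10.3,"grip": 0}]'

```text
time: 6.8
ee_pos: [0.4737, -0.2259, 0.1666]
eef_rot: [-1.063, -0.94, 1.219]
ft_force: [4.8, 4.6, 0.5]
grip_width: 0.106
```

Run:
```python
from mv import *
c=apply(loadcmd(),[-.0502,-.0072,-.0275],[0,-38.6,10.3]);m=meas();o=robot.get_obs();print(c[0],m[0],o['ft_force'],o['torque'],o['grip_width']*.0854,np.degrees((c[1].inv()*m[1]).as_rotvec()).round(2),o['joint_pos'])
rows(c,[gatepose(t,.26) for t in np.radians([83,86,89,92,95,98])])
```

```text
[ 0.47267347 -0.22621324  0.16672184] [ 0.47368362 -0.22589313  0.16659543] [4.77923239 4.598076   0.54576209] [ 0.65274566 -1.1220769   0.12184216] 0.009071597507612748 [-0.11 -0.19 -0.05] [-0.50206913  0.56373359  1.51004819 -0.0972261   1.30921508 -1.91310088]
tx -0.0043 ty -0.0003 tz -0.0008 rx 0.0 ry -2.9 rz 0.7
tx -0.0086 ty -0.0005 tz -0.0019 rx 0.0 ry -5.8 rz 1.5
tx -0.0129 ty -0.0008 tz -0.0031 rx 0.0 ry -8.7 rz 2.3
tx -0.0170 ty -0.0012 tz -0.0046 rx 0.0 ry -11.6 rz 3.0
tx -0.0211 ty -0.0017 tz -0.0062 rx 0.0 ry -14.5 rz 3.8
tx -0.0250 ty -0.0022 tz -0.0081 rx 0.0 ry -17.4 rz 4.6
```

Request:
carry_out --deltas '[{"tx": -0.0043,"ty": -0.0003,"tz": -0.0008,"rx": 0,"ry": -2.9,"rz": 0.7,"grip": 0},{"tx": -0.0086,"ty": -0.0005,"tz": -0.0019,"rx": 0,"ry": -5.8,"rz": 1.5,"grip": 0},{"tx": -0.0129,"ty": -0.0008,"tz": -0.0031,"rx": 0,"ry": -8.7,"rz": 2.3,"grip": 0},{"tx": -0.017,"ty": -0.0012,"tz": -0.0046,"rx": 0,"ry": -11.6,"rz": 3,"grip": 0},{"tx": -0.0211,"ty": -0.0017,"tz": -0.0062,"rx": 0,"ry": -14.5,"rz": 3.8,"grip": 0},{"tx": -0.025,"ty": -0.0022,"tz": -0.0081,"rx": 0,"ry": -17.4,"rz": 4.6,"grip": 0},{"tx": -0.025,"ty": -0.0022,"tz": -0.0081,"rx": 0,"ry": -17.4,"rz": 4.6,"grip": 0}]'

```text
time: 7.5
ee_pos: [0.4787, -0.2516, 0.1664]
eef_rot: [-0.938, -1.136, 1.474]
ft_force: [4.7, 3.3, -0.7]
grip_width: 0.112
```

Run:
```python
from mv import *
c=apply(loadcmd(),[-.025,-.0022,-.0081],[0,-17.4,4.6]);m=meas();o=robot.get_obs();print(c[0],m[0],o['ft_force'],o['grip_width']*.0854,np.degrees((c[1].inv()*m[1]).as_rotvec()).round(2),o['joint_pos'])
rows(c,[gatepose(np.radians(98),t) for t in np.linspace(.26,0,9)[1:]])
```

```text
[ 0.47785203 -0.25207106  0.16679701] [ 0.47870697 -0.25164522  0.16644561] [ 4.73214879  3.26426857 -0.74202037] 0.009550290550530357 [-0.11 -0.12 -0.03] [-0.49944316  0.56906584  1.49928255 -0.16998417  1.27839045 -2.19417807]
tx -0.0000 ty 0.0025 tz 0.0024 rx -1.9 ry -0.0 rz -0.0
tx -0.0000 ty 0.0051 tz 0.0047 rx -3.7 ry -0.0 rz -0.0
tx -0.0000 ty 0.0077 tz 0.0069 rx -5.6 ry -0.0 rz -0.0
tx -0.0000 ty 0.0104 tz 0.0091 rx -7.4 ry -0.0 rz -0.0
tx -0.0000 ty 0.0132 tz 0.0111 rx -9.3 ry -0.0 rz -0.0
tx -0.0000 ty 0.0160 tz 0.0131 rx -11.2 ry -0.0 rz -0.0
tx -0.0000 ty 0.0189 tz 0.0150 rx -13.0 ry -0.0 rz -0.0
tx -0.0000 ty 0.0218 tz 0.0167 rx -14.9 ry -0.0 rz -0.0
```

Request:
carry_out --deltas '[{"tx": 0,"ty": 0.0025,"tz": 0.0024,"rx": -1.9,"ry": 0,"rz": 0,"grip": 0},{"tx": 0,"ty": 0.0051,"tz": 0.0047,"rx": -3.7,"ry": 0,"rz": 0,"grip": 0},{"tx": 0,"ty": 0.0077,"tz": 0.0069,"rx": -5.6,"ry": 0,"rz": 0,"grip": 0},{"tx": 0,"ty": 0.0104,"tz": 0.0091,"rx": -7.4,"ry": 0,"rz": 0,"grip": 0},{"tx": 0,"ty": 0.0132,"tz": 0.0111,"rx": -9.3,"ry": 0,"rz": 0,"grip": 0},{"tx": 0,"ty": 0.016,"tz": 0.0131,"rx": -11.2,"ry": 0,"rz": 0,"grip": 0},{"tx": 0,"ty": 0.0189,"tz": 0.015,"rx": -13,"ry": 0,"rz": 0,"grip": 0},{"tx": 0,"ty": 0.0212,"tz": 0.0163,"rx": -14.5,"ry": 0,"rz": 0,"grip": 0},{"tx": 0,"ty": 0.0212,"tz": 0.0163,"rx": -14.5,"ry": 0,"rz": 0,"grip": 0},{"tx": 0,"ty": 0.0212,"tz": 0.0163,"rx": -14.5,"ry": 0,"rz": 0,"grip": 0.01}]'

```text
time: 8.5
ee_pos: [0.4581, -0.2556, 0.1505]
eef_rot: [-1.112, -1.342, 1.348]
ft_force: [5.7, 2.2, 1.9]
grip_width: 0.116
```

Run:
```python
from mv import *
c=apply(loadcmd(),[0,.0212,.0163],[-14.5,0,0]);m=meas();o=robot.get_obs();print(c[0],m[0],o['ft_force'],o['grip_width']*.0854,np.degrees((c[1].inv()*m[1]).as_rotvec()).round(2),o['joint_pos'])
print(c[1].as_matrix().round(3))
rows(c,[(c[0]+[0,0,.1],tool(97))])
```

```text
[ 0.45702684 -0.25604198  0.15049753] [ 0.45810389 -0.25563184  0.15049857] [5.68769048 2.17226554 1.87087531] 0.009887350604788526 [-0.15  0.07 -0.04] [-0.62100612  0.48233807  1.70523492 -0.00369097  0.95684391 -2.37639139]
[[-0.187 -0.007 -0.982]
 [ 0.982 -0.002 -0.187]
 [-0.001 -1.     0.007]]
tx -0.0001 ty -0.1000 tz 0.0007 rx -0.4 ry 3.8 rz -0.1
```

Request:
carry_out --deltas '[{"tx": 0,"ty": 0,"tz": 0,"rx": 0,"ry": 0,"rz": 0,"grip": 0.05},{"tx": 0,"ty": 0,"tz": 0,"rx": 0,"ry": 0,"rz": 0,"grip": 0.05},{"tx": 0,"ty": 0,"tz": 0,"rx": 0,"ry": 0,"rz": 0,"grip": 0.05},{"tx": 0,"ty": 0,"tz": 0,"rx": 0,"ry": 0,"rz": 0,"grip": 0.05},{"tx": 0,"ty": 0,"tz": 0,"rx": 0,"ry": 0,"rz": 0,"grip": 0.05},{"tx": 0,"ty": -0.02,"tz": 0,"rx": 0,"ry": 0,"rz": 0,"grip": 0.05},{"tx": 0,"ty": -0.04,"tz": 0,"rx": 0,"ry": 0,"rz": 0,"grip": 0.05},{"tx": 0,"ty": -0.065,"tz": 0,"rx": 0,"ry": 0,"rz": 0,"grip": 0.05},{"tx": 0,"ty": -0.1,"tz": 0,"rx": 0,"ry": 3.8,"rz": 0,"grip": 0.05}]'

```text
time: 9.4
ee_pos: [0.4572, -0.2551, 0.2502]
eef_rot: [-1.143, -1.293, 1.301]
ft_force: [0.3, 0.3, -1.1]
grip_width: 0.586
```

Run:
```python
from mv import *
c=apply(loadcmd(),[0,-.1,0],[0,3.8,0]);m=meas();o=robot.get_obs();print(c[0],m[0],o['ft_force'],o['grip_width']*.0854)
snap("3");crop("side","3",240,130,380,275,5)
rows(c,[(np.array([.6505,-.148,.235]),tool(93))])
```

```text
[ 0.45768274 -0.25584444  0.25049519] [ 0.45720499 -0.25509573  0.25022812] [ 0.3224911   0.30107811 -1.05424436] 0.050085144232783846
tx 0.0837 ty 0.0140 tz -0.2046 rx -0.4 ry 4.0 rz -0.1
```

View pics/side3.png

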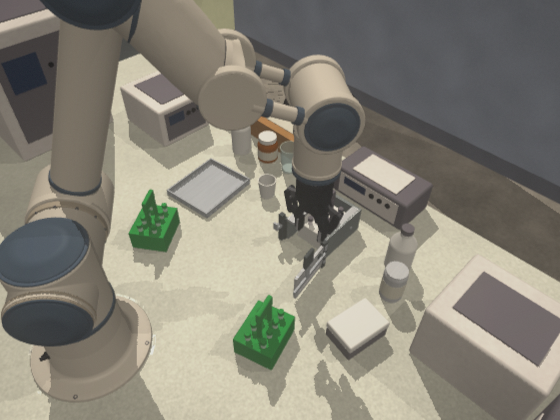

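View pics/top3.png

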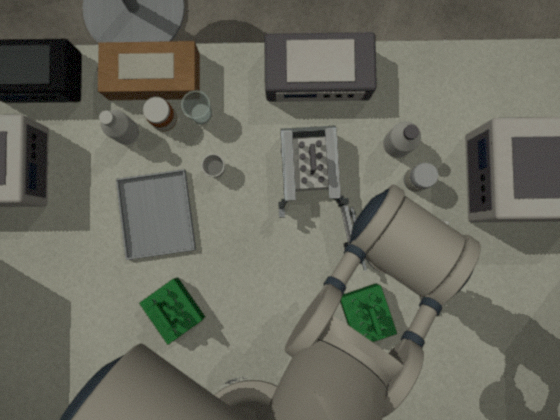

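The gate now stands out from the bay (top view, (345,205) to about (370,268)), with the catch at (282,208) empty and the rack still in place. Next I go over the handle.

Request:
carry_out --deltas '[{"tx": 0.012,"ty": 0.002,"tz": -0.029,"rx": 0,"ry": 0.6,"rz": 0,"grip": 0.05},{"tx": 0.024,"ty": 0.004,"tz": -0.058,"rx": 0,"ry": 1.1,"rz": 0,"grip": 0.05},{"tx": 0.036,"ty": 0.006,"tz": -0.088,"rx": 0,"ry": 1.7,"rz": 0,"grip": 0.05},{"tx": 0.048,"ty": 0.008,"tz": -0.117,"rx": 0,"ry": 2.3,"rz": 0,"grip": 0.05},{"tx": 0.06,"ty": 0.01,"tz": -0.146,"rx": 0,"ry": 2.9,"rz": 0,"grip": 0.05},{"tx": 0.072,"ty": 0.012,"tz": -0.175,"rx": -0.2,"ry": 3.4,"rz": 0,"grip": 0.05},{"tx": 0.0837,"ty": 0.014,"tz": -0.2046,"rx": -0.4,"ry": 4,"rz": -0.1,"grip": 0.05},{"tx": 0.0837,"ty": 0.014,"tz": -0.2046,"rx": -0.4,"ry": 4,"rz": -0.1,"grip": 0.05},{"tx": 0.0837,"ty": 0.014,"tz": -0.2046,"rx": -0.4,"ry": 4,"rz": -0.1,"grip": 0.05}]'

```text
time: 10.4
ee_pos: [0.6507, -0.1472, 0.2341]
eef_rot: [-1.182, -1.249, 1.247]
ft_force: [-0.4, 0.4, -0.2]
grip_width: 0.588
```

Run:
```python
from mv import *
c=apply(loadcmd(),[.0837,.014,-.2046],[-.4,4,-.1]);m=meas();o=robot.get_obs();print(c[0],m[0],o['joint_pos'])
snap("4");crop("side","4",240,130,380,275,5)
Q=cloud("side",np.load("pics/side4d.npy")).reshape(-1,3)
q=Q[(Q[:,0]>.6)&(Q[:,0]<.71)&(Q[:,1]>-.18)&(Q[:,1]<-.12)&(Q[:,2]>.142)&(Q[:,2]<.16)]
print(len(q),np.round(cv2.minAreaRect(q[:,:2].astype(np.float32)*1000)[0],1))
# gate top and bar in side view
g=Q[(Q[:,0]>.38)&(Q[:,0]<.545)&(Q[:,1]>-.3)&(Q[:,1]<-.17)&(Q[:,2]>.06)&(Q[:,2]<.18)]
for a,b in((.06,.072),(.072,.086),(.087,.097),(.11,.18)):
    s=g[(g[:,2]>a)&(g[:,2]<b)]
    if len(s)>4: print(a,len(s),s.mean(0).round(4),[np.round(v,1) for v in cv2.minAreaRect(s[:,:2].astype(np.float32)*1000)])
rows(c,[(np.array([.6505,-.148,.134]),tool(93))])
```

```text
[ 0.6505287  -0.14798477  0.23501686] [ 0.65070652 -0.14723037  0.23408209] [-3.12702166e-01  5.68529373e-01  1.25168772e+00  1.58808093e-03
  1.32223496e+00 -1.93695695e+00]
97 [ 651.4 -149.3]
0.06 62 [ 0.4657 -0.2477  0.0681] [array([ 461.8, -248.2]), array([131.6,  19.2]), np.float64(11.0)]
0.072 259 [ 0.4725 -0.2505  0.0801] [array([ 469.7, -247.6]), array([150.,  22.]), np.float64(9.7)]
0.087 111 [ 0.4765 -0.2401  0.0916] [array([ 484.2, -240.8]), array([124.6,  22.3]), np.float64(14.3)]
0.11 171 [ 0.4534 -0.2589  0.1515] [array([ 456.6, -256.8]), array([35.9, 10.4]), np.float64(10.3)]
tx -0.0000 ty 0.1010 tz 0.0001 rx 0.0 ry -0.0 rz 0.0
```

View pics/side4c.png

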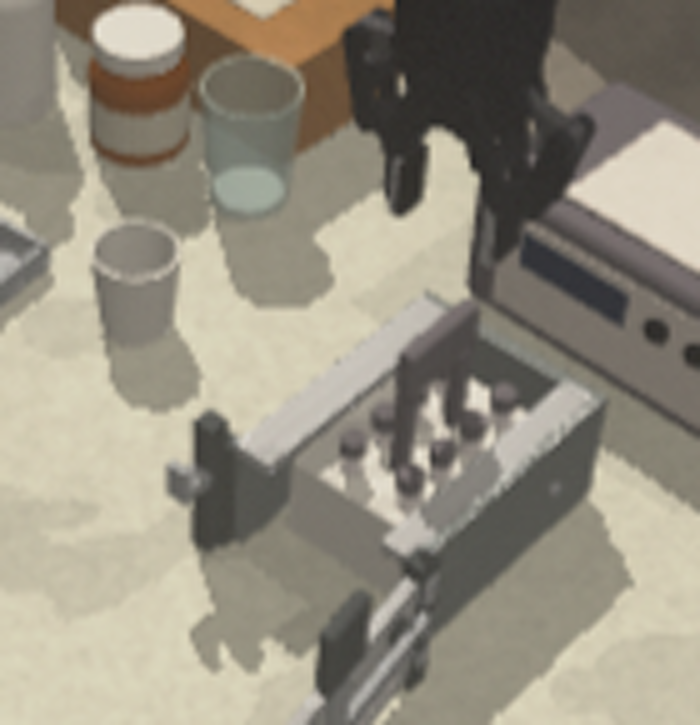

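The side crop shows the gripper above the handle (440,330). The gate is open at about 98° with the bar level, and the gateway is clear. Descend.

Request:
carry_out --deltas '[{"tx": 0,"ty": 0.02,"tz": 0,"rx": 0,"ry": 0,"rz": 0,"grip": 0.05},{"tx": 0,"ty": 0.04,"tz": 0,"rx": 0,"ry": 0,"rz": 0,"grip": 0.05},{"tx": 0,"ty": 0.06,"tz": 0,"rx": 0,"ry": 0,"rz": 0,"grip": 0.05},{"tx": 0,"ty": 0.08,"tz": 0,"rx": 0,"ry": 0,"rz": 0,"grip": 0.05},{"tx": 0,"ty": 0.1,"tz": 0,"rx": 0,"ry": 0,"rz": 0,"grip": 0.05},{"tx": 0,"ty": 0.1,"tz": 0,"rx": 0,"ry": 0,"rz": 0,"grip": 0.05},{"tx": 0,"ty": 0.1,"tz": 0,"rx": 0,"ry": 0,"rz": 0,"grip": 0.05}]'

```text
time: 11.2
ee_pos: [0.6505, -0.148, 0.1355]
eef_rot: [-1.184, -1.248, 1.245]
ft_force: [-0.7, -0.1, 0.7]
grip_width: 0.584
```

Request:
carry_out --deltas '[{"tx": 0,"ty": 0,"tz": 0,"rx": 0,"ry": 0,"rz": 0,"grip": 0},{"tx": 0,"ty": 0,"tz": 0,"rx": 0,"ry": 0,"rz": 0,"grip": 0},{"tx": 0,"ty": 0,"tz": 0,"rx": 0,"ry": 0,"rz": 0,"grip": 0},{"tx": 0,"ty": 0,"tz": 0,"rx": 0,"ry": 0,"rz": 0,"grip": 0},{"tx": 0,"ty": 0,"tz": 0,"rx": 0,"ry": 0,"rz": 0,"grip": 0},{"tx": 0,"ty": 0,"tz": 0,"rx": 0,"ry": 0,"rz": 0,"grip": 0},{"tx": 0,"ty": 0,"tz": 0,"rx": 0,"ry": 0,"rz": 0,"grip": 0},{"tx": 0,"ty": 0,"tz": 0,"rx": 0,"ry": 0,"rz": 0,"grip": 0}]' --grip_force 70

```text
time: 12.0
ee_pos: [0.6512, -0.1474, 0.136]
eef_rot: [-1.185, -1.25, 1.245]
ft_force: [-1.4, 2.1, 7.0]
grip_width: 0.129
```

Run:
```python
from mv import *
c=apply(loadcmd(),[0,.1,0],[0,0,0]);m=meas();o=robot.get_obs();print(c[0],m[0],o['ft_force'],o['torque'],o['grip_width']*.0854)
p=c[0]
# rack handle in bay now
print(Rb.inv().apply(m[0]-O))
T=[p+[0,0,.004]]
d=Rb.apply([-1,0,0])
for i in range(1,11): T.append(p+[0,0,.004]+d*.02*i)
rows(c,[(t,tool(93)) for t in T])
```

```text
[ 0.65055306 -0.14794807  0.13501687] [ 0.65119413 -0.14736361  0.13597214] [-1.44414914  2.14902359  6.9948923 ] [0.19743217 0.15086621 0.04131735] 0.01097863877731872
[ 0.01279747 -0.0022915   0.13597214]
tx 0.0000 ty -0.0040 tz -0.0000 rx 0.0 ry -0.0 rz 0.0
tx 0.0001 ty -0.0040 tz 0.0200 rx 0.0 ry -0.0 rz 0.0
tx 0.0001 ty -0.0040 tz 0.0400 rx 0.0 ry -0.0 rz 0.0
tx 0.0002 ty -0.0040 tz 0.0600 rx 0.0 ry -0.0 rz 0.0
tx 0.0002 ty -0.0040 tz 0.0800 rx 0.0 ry -0.0 rz 0.0
tx 0.0003 ty -0.0040 tz 0.1000 rx 0.0 ry -0.0 rz 0.0
tx 0.0003 ty -0.0040 tz 0.1200 rx 0.0 ry -0.0 rz 0.0
tx 0.0004 ty -0.0040 tz 0.1400 rx 0.0 ry -0.0 rz 0.0
tx 0.0005 ty -0.0040 tz 0.1600 rx 0.0 ry -0.0 rz 0.0
tx 0.0005 ty -0.0040 tz 0.1800 rx 0.0 ry -0.0 rz 0.0
tx 0.0006 ty -0.0041 tz 0.2000 rx 0.0 ry -0.0 rz 0.0
```

Request:
carry_out --deltas '[{"tx": 0,"ty": -0.002,"tz": 0,"rx": 0,"ry": 0,"rz": 0,"grip": 0},{"tx": 0,"ty": -0.005,"tz": 0,"rx": 0,"ry": 0,"rz": 0,"grip": 0},{"tx": 0.001,"ty": -0.005,"tz": 0.006,"rx": 0,"ry": 0,"rz": 0,"grip": 0},{"tx": 0.001,"ty": -0.005,"tz": 0.018,"rx": 0,"ry": 0,"rz": 0,"grip": 0},{"tx": 0.002,"ty": -0.005,"tz": 0.032,"rx": 0,"ry": 0,"rz": 0,"grip": 0},{"tx": 0.002,"ty": -0.005,"tz": 0.046,"rx": 0,"ry": 0,"rz": 0,"grip": 0},{"tx": 0.002,"ty": -0.005,"tz": 0.06,"rx": 0,"ry": 0,"rz": 0,"grip": 0}]'

```text
time: 12.7
ee_pos: [0.5897, -0.1485, 0.1399]
eef_rot: [-1.183, -1.248, 1.246]
ft_force: [0.7, -0.0, -3.8]
grip_width: 0.135
```

Run:
```python
from mv import *
c=apply(loadcmd(),[.002,-.005,.06],[0,0,0]);m=meas();o=robot.get_obs();print(c[0],m[0],o['ft_force'],o['torque'],o['grip_width']*.0854)
print(Rb.inv().apply(m[0]-O))
snap("5");crop("side","5",240,130,380,275,5)
```

```text
[ 0.59052869 -0.14905483  0.14000185] [ 0.58971007 -0.14851954  0.13985268] [ 0.66004651 -0.01119367 -3.79656051] [-0.0009896  -0.04453795  0.07316394] 0.011525182181793757
[-0.04866965 -0.00044256  0.13985268]
```

View pics/side5c.png

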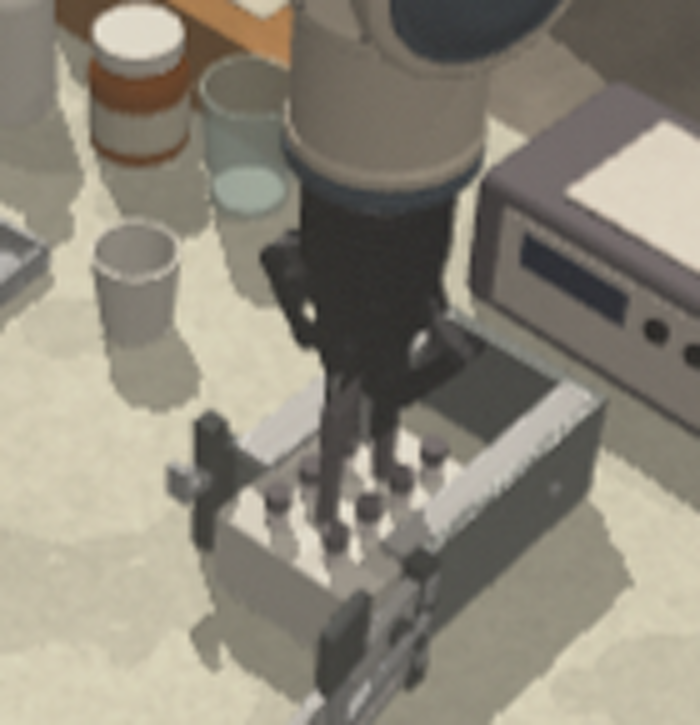

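The rack slides with the gripper: its front edge at crop (270,580) is past the posts and its weight reads 3.8 N. Continuing out.

Request:
carry_out --deltas '[{"tx": 0,"ty": 0,"tz": 0.014,"rx": 0,"ry": 0,"rz": 0,"grip": 0},{"tx": 0,"ty": 0,"tz": 0.03,"rx": 0,"ry": 0,"rz": 0,"grip": 0},{"tx": 0,"ty": 0,"tz": 0.046,"rx": 0,"ry": 0,"rz": 0,"grip": 0},{"tx": 0,"ty": 0,"tz": 0.062,"rx": 0,"ry": 0,"rz": 0,"grip": 0},{"tx": 0,"ty": 0,"tz": 0.078,"rx": 0,"ry": 0,"rz": 0,"grip": 0},{"tx": 0,"ty": 0,"tz": 0.094,"rx": 0,"ry": 0,"rz": 0,"grip": 0},{"tx": 0,"ty": 0,"tz": 0.11,"rx": 0,"ry": 0,"rz": 0,"grip": 0},{"tx": 0,"ty": 0,"tz": 0.126,"rx": 0,"ry": 0,"rz": 0,"grip": 0},{"tx": 0,"ty": 0,"tz": 0.14,"rx": 0,"ry": 0,"rz": 0,"grip": 0},{"tx": 0,"ty": 0,"tz": 0.15,"rx": 0,"ry": 0,"rz": 0,"grip": 0}]'

```text
time: 13.8
ee_pos: [0.4403, -0.1564, 0.1399]
eef_rot: [-1.184, -1.248, 1.246]
ft_force: [0.0, -0.4, -3.2]
grip_width: 0.134
```

Run:
```python
from mv import *
c=apply(loadcmd(),[0,0,.15],[0,0,0]);m=meas();o=robot.get_obs();print(c[0],m[0],o['ft_force'],o['torque'],o['grip_width']*.0854,o['joint_pos'].round(3))
print(Rb.inv().apply(m[0]-O))
snap("6");crop("side","6",220,130,360,275,5)
for P in [np.array([.4404,-.157,.195]),np.array([.44,0,.195]),np.array([.536,.2305,.195])]: rows(c,[(P,tool(93))])
rows(c,[(np.array([.536,.2305,.195]),tool(97.4))])
```

```text
[ 0.44072933 -0.15681045  0.13996251] [ 0.44029633 -0.15639845  0.13989912] [ 0.04855224 -0.41169516 -3.20405381] [ 0.04948847 -0.04929602  0.01051509] 0.011404471852025713 [-4.700e-01  4.350e-01  1.854e+00  2.000e-03  8.530e-01 -2.094e+00]
[-0.1982899  -0.00101324  0.13989912]
tx -0.0002 ty -0.0550 tz 0.0003 rx 0.0 ry -0.0 rz 0.0
tx 0.1567 ty -0.0550 tz -0.0074 rx 0.0 ry -0.0 rz 0.0
tx 0.3819 ty -0.0549 tz -0.1152 rx 0.0 ry -0.0 rz 0.0
tx 0.3819 ty -0.0549 tz -0.1152 rx 0.0 ry -4.4 rz 0.0
```

View pics/side6c.png

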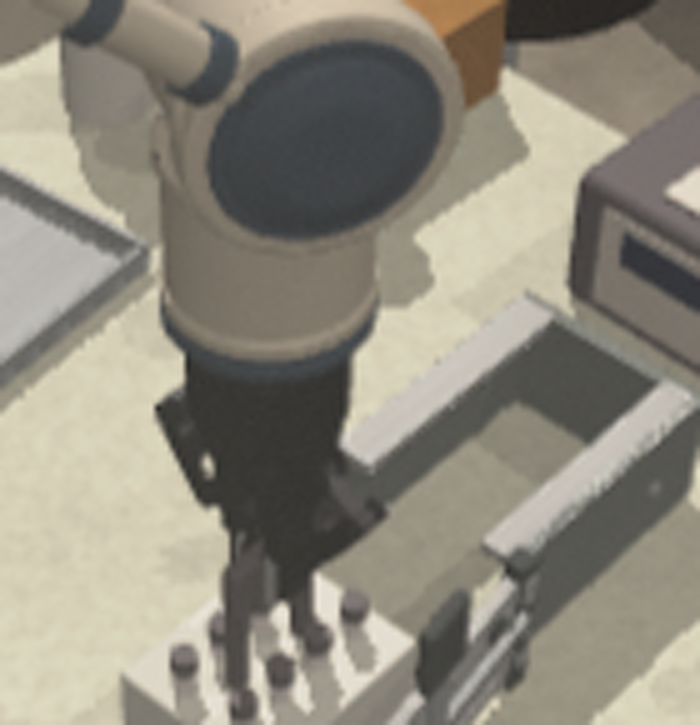

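Request:
carry_out --deltas '[{"tx": 0,"ty": -0.015,"tz": 0,"rx": 0,"ry": 0,"rz": 0,"grip": 0},{"tx": 0,"ty": -0.035,"tz": 0,"rx": 0,"ry": 0,"rz": 0,"grip": 0},{"tx": 0,"ty": -0.055,"tz": 0,"rx": 0,"ry": 0,"rz": 0,"grip": 0},{"tx": 0.018,"ty": -0.055,"tz": 0,"rx": 0,"ry": 0,"rz": 0,"grip": 0},{"tx": 0.04,"ty": -0.055,"tz": -0.002,"rx": 0,"ry": 0,"rz": 0,"grip": 0},{"tx": 0.065,"ty": -0.055,"tz": -0.003,"rx": 0,"ry": 0,"rz": 0,"grip": 0},{"tx": 0.09,"ty": -0.055,"tz": -0.004,"rx": 0,"ry": 0,"rz": 0,"grip": 0},{"tx": 0.115,"ty": -0.055,"tz": -0.005,"rx": 0,"ry": 0,"rz": 0,"grip": 0},{"tx": 0.14,"ty": -0.055,"tz": -0.006,"rx": 0,"ry": 0,"rz": 0,"grip": 0},{"tx": 0.157,"ty": -0.055,"tz": -0.007,"rx": 0,"ry": 0,"rz": 0,"grip": 0}]'

```text
time: 14.9
ee_pos: [0.4404, 0.0023, 0.1952]
eef_rot: [-1.184, -1.25, 1.246]
ft_force: [-0.4, 0.3, -3.6]
grip_width: 0.132
```

Run:
```python
from mv import *
c=apply(loadcmd(),[.157,-.055,-.007],[0,0,0]);m=meas();o=robot.get_obs();print(c[0],m[0],o['ft_force'],o['torque'],o['grip_width']*.0854,o['joint_pos'].round(3))
rows(c,[(np.array([.536,.2305,.195]),tool(97.4)),(np.array([.536,.2305,.145]),tool(97.4))])
```

```text
[4.39589001e-01 3.21285892e-04 1.95019898e-01] [0.44041647 0.00226545 0.19520644] [-0.41590391  0.29671553 -3.58032068] [ 0.01493112 -0.03975142  0.0327589 ] 0.011289504490629185 [-0.132  0.313  1.853  0.002  0.975 -1.757]
tx 0.2249 ty 0.0001 tz -0.1082 rx 0.0 ry -4.4 rz 0.0
tx 0.2249 ty 0.0501 tz -0.1082 rx 0.0 ry -4.4 rz 0.0
```

Request:
carry_out --deltas '[{"tx": 0.018,"ty": 0,"tz": -0.009,"rx": 0,"ry": 0,"rz": 0,"grip": 0},{"tx": 0.045,"ty": 0,"tz": -0.022,"rx": 0,"ry": -0.6,"rz": 0,"grip": 0},{"tx": 0.075,"ty": 0,"tz": -0.036,"rx": 0,"ry": -1.2,"rz": 0,"grip": 0},{"tx": 0.105,"ty": 0,"tz": -0.051,"rx": 0,"ry": -1.9,"rz": 0,"grip": 0},{"tx": 0.135,"ty": 0,"tz": -0.065,"rx": 0,"ry": -2.5,"rz": 0,"grip": 0},{"tx": 0.165,"ty": 0,"tz": -0.08,"rx": 0,"ry": -3.1,"rz": 0,"grip": 0},{"tx": 0.192,"ty": 0,"tz": -0.093,"rx": 0,"ry": -3.8,"rz": 0,"grip": 0},{"tx": 0.214,"ty": 0,"tz": -0.103,"rx": 0,"ry": -4.2,"rz": 0,"grip": 0},{"tx": 0.225,"ty": 0,"tz": -0.108,"rx": 0,"ry": -4.4,"rz": 0,"grip": 0},{"tx": 0.225,"ty": 0,"tz": -0.108,"rx": 0,"ry": -4.4,"rz": 0,"grip": 0}]'

```text
time: 15.9
ee_pos: [0.5367, 0.2324, 0.1953]
eef_rot: [-1.145, -1.306, 1.302]
ft_force: [0.5, -0.3, -3.0]
grip_width: 0.131
```

Run:
```python
from mv import *
c=apply(loadcmd(),[.225,0,-.108],[0,-4.4,0]);m=meas();o=robot.get_obs();print(c[0],m[0],o['ft_force'],o['torque'],o['grip_width']*.0854,o['joint_pos'].round(3))
snap("7");crop("side","7",130,70,280,235,4.5)
```

```text
[0.53581109 0.23060437 0.19512784] [0.53667525 0.23238885 0.19528798] [ 0.49754271 -0.3248168  -3.04298695] [-0.05151346  0.03939825 -0.04383784] 0.011219522849826967 [ 0.306  0.495  1.515  0.002  1.13  -1.396]
```

View pics/side7c.png

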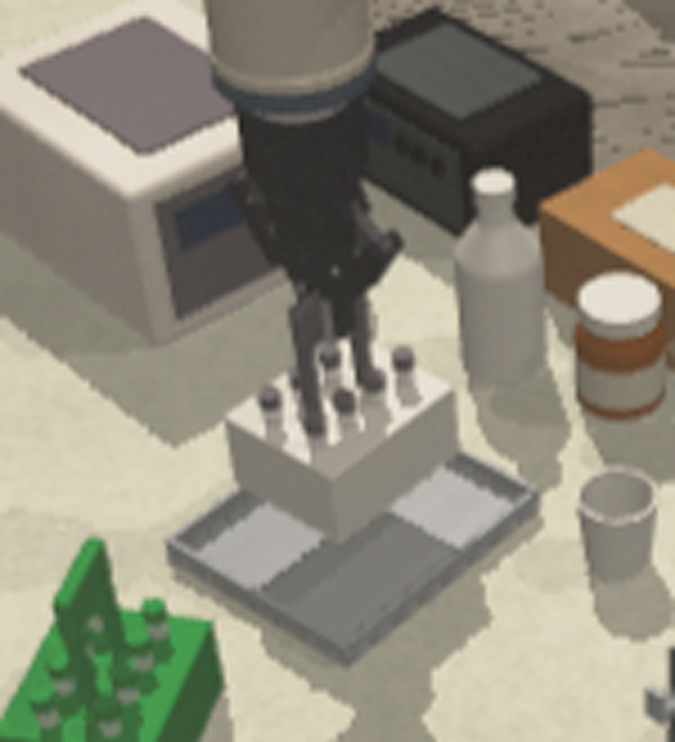

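View pics/top7.png

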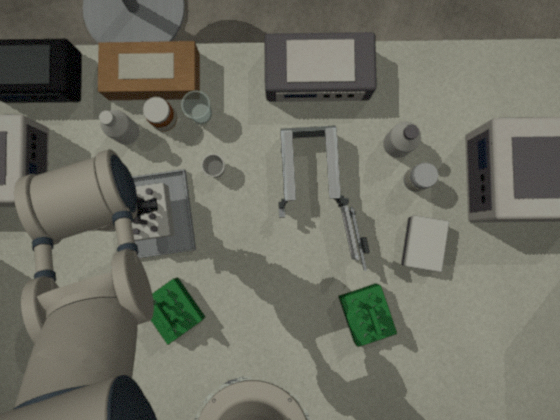

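The rack hangs level over the tray centre (side crop (340,450)), and the gate is still open in the top view. Lowering.

Request:
carry_out --deltas '[{"tx": 0,"ty": 0.01,"tz": 0,"rx": 0,"ry": 0,"rz": 0,"grip": 0},{"tx": 0,"ty": 0.022,"tz": 0,"rx": 0,"ry": 0,"rz": 0,"grip": 0},{"tx": 0,"ty": 0.034,"tz": 0,"rx": 0,"ry": 0,"rz": 0,"grip": 0},{"tx": 0,"ty": 0.043,"tz": 0,"rx": 0,"ry": 0,"rz": 0,"grip": 0},{"tx": 0,"ty": 0.048,"tz": 0,"rx": 0,"ry": 0,"rz": 0,"grip": 0},{"tx": 0,"ty": 0.051,"tz": 0,"rx": 0,"ry": 0,"rz": 0,"grip": 0},{"tx": 0,"ty": 0.053,"tz": 0,"rx": 0,"ry": 0,"rz": 0,"grip": 0},{"tx": 0,"ty": 0.053,"tz": 0,"rx": 0,"ry": 0,"rz": 0,"grip": 0}]'

```text
time: 16.8
ee_pos: [0.5361, 0.2311, 0.1425]
eef_rot: [-1.145, -1.305, 1.302]
ft_force: [-0.4, -0.0, -3.4]
grip_width: 0.132
```

Request:
carry_out --deltas '[{"tx": 0,"ty": 0.0008,"tz": 0,"rx": 0,"ry": 0,"rz": 0,"grip": 0},{"tx": 0,"ty": 0.0016,"tz": 0,"rx": 0,"ry": 0,"rz": 0,"grip": 0},{"tx": 0,"ty": 0.0016,"tz": 0,"rx": 0,"ry": 0,"rz": 0,"grip": 0}]'

```text
time: 17.1
ee_pos: [0.5361, 0.2311, 0.141]
eef_rot: [-1.145, -1.305, 1.302]
ft_force: [-1.0, 0.4, -1.9]
grip_width: 0.13
```

Request:
carry_out --deltas '[{"tx": 0,"ty": 0.0006,"tz": 0,"rx": 0,"ry": 0,"rz": 0,"grip": 0},{"tx": 0,"ty": 0.001,"tz": 0,"rx": 0,"ry": 0,"rz": 0,"grip": 0},{"tx": 0,"ty": 0.001,"tz": 0,"rx": 0,"ry": 0,"rz": 0,"grip": 0}]'

```text
time: 17.4
ee_pos: [0.5361, 0.2314, 0.1409]
eef_rot: [-1.145, -1.306, 1.301]
ft_force: [-6.9, 2.1, 13.5]
grip_width: 0.13
```

Run:
```python
from mv import *
c=apply(loadcmd(),[0,.0556,0],[0,0,0]);m=meas();o=robot.get_obs();print(c[0],m[0],o['ft_force'],o['torque'],o['grip_width']*.0854)
snap("8");crop("side","8",130,70,280,235,4.5)
```

```text
[0.53582463 0.23062477 0.13952785] [0.53612675 0.23143103 0.14090052] [-6.85645761  2.07572917 13.45236464] [ 0.05345291  0.90490907 -0.06140802] 0.011093777386438793
```

View pics/side8c.png

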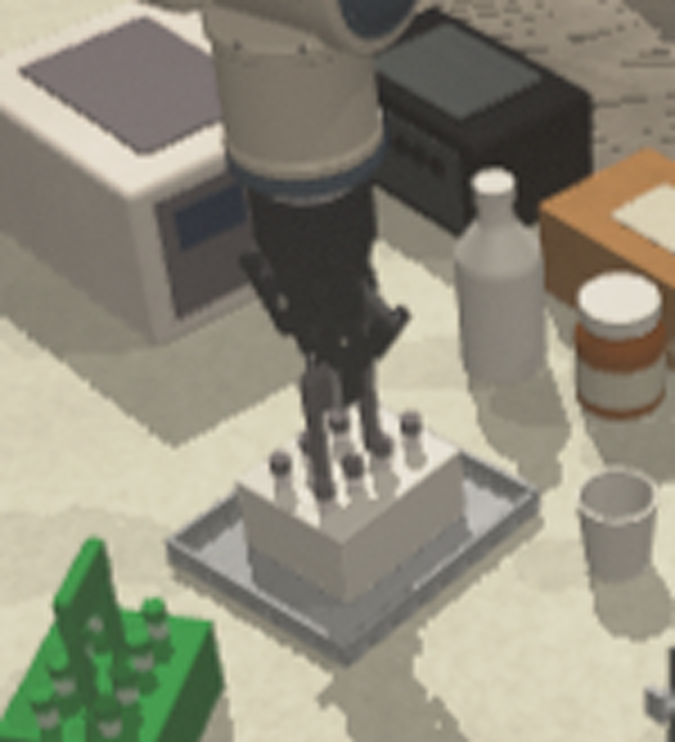

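The rack stands inside the tray and contact is felt (+13 N). I'll relax slightly, open, then rise.

Request:
carry_out --deltas '[{"tx": 0,"ty": -0.0007,"tz": 0,"rx": 0,"ry": 0,"rz": 0,"grip": 0},{"tx": 0,"ty": -0.0007,"tz": 0,"rx": 0,"ry": 0,"rz": 0,"grip": 0.012},{"tx": 0,"ty": -0.0007,"tz": 0,"rx": 0,"ry": 0,"rz": 0,"grip": 0.02},{"tx": 0,"ty": -0.0007,"tz": 0,"rx": 0,"ry": 0,"rz": 0,"grip": 0.04},{"tx": 0,"ty": -0.0007,"tz": 0,"rx": 0,"ry": 0,"rz": 0,"grip": 0.05},{"tx": 0,"ty": -0.0007,"tz": 0,"rx": 0,"ry": 0,"rz": 0,"grip": 0.05},{"tx": 0,"ty": -0.0007,"tz": 0,"rx": 0,"ry": 0,"rz": 0,"grip": 0.05},{"tx": 0,"ty": -0.0007,"tz": 0,"rx": 0,"ry": 0,"rz": 0,"grip": 0.05}]'

```text
time: 18.3
ee_pos: [0.5361, 0.231, 0.1405]
eef_rot: [-1.145, -1.305, 1.302]
ft_force: [-0.2, 0.9, -0.1]
grip_width: 0.583
```

Request:
carry_out --deltas '[{"tx": 0,"ty": -0.015,"tz": 0,"rx": 0,"ry": 0,"rz": 0,"grip": 0.05},{"tx": 0,"ty": -0.035,"tz": 0,"rx": 0,"ry": 0,"rz": 0,"grip": 0.05},{"tx": 0,"ty": -0.06,"tz": 0,"rx": 0,"ry": 0,"rz": 0,"grip": 0.05},{"tx": 0,"ty": -0.09,"tz": 0,"rx": 0,"ry": 0,"rz": 0,"grip": 0.05},{"tx": 0,"ty": -0.12,"tz": 0,"rx": 0,"ry": 0,"rz": 0,"grip": 0.05},{"tx": 0,"ty": -0.12,"tz": 0.03,"rx": 0,"ry": 0,"rz": 0,"grip": 0.05},{"tx": 0,"ty": -0.12,"tz": 0.07,"rx": 0,"ry": 0,"rz": 0,"grip": 0.05},{"tx": 0,"ty": -0.12,"tz": 0.11,"rx": 0,"ry": 0,"rz": 0,"grip": 0.05},{"tx": 0,"ty": -0.12,"tz": 0.13,"rx": 0,"ry": 0,"rz": 0,"grip": 0.05},{"tx": 0,"ty": -0.12,"tz": 0.13,"rx": 0,"ry": 0,"rz": 0,"grip": 0.05}]'

```text
time: 19.3
ee_pos: [0.4044, 0.2138, 0.2606]
eef_rot: [-1.144, -1.304, 1.303]
ft_force: [-0.4, -0.0, 0.7]
grip_width: 0.584
```

Run:
```python
from mv import *
m=meas();o=robot.get_obs();print(m[0],o['ft_force'],o['grip_width']*.0854,o['joint_velocities'].round(3),o['time'])
snap("9");snap("10")
for n in("side","top"):
    Q=cloud(n,np.load(f"pics/{n}10d.npy")).reshape(-1,3)
    def sel(x0,x1,y0,y1,z0,z1): return Q[(Q[:,0]>x0)&(Q[:,0]<x1)&(Q[:,1]>y0)&(Q[:,1]<y1)&(Q[:,2]>z0)&(Q[:,2]<z1)]
    for nm,b in dict(block=(.42,.66,.13,.33,.058,.072),tubes=(.42,.66,.13,.33,.08,.096),handle=(.42,.66,.13,.33,.14,.165),gatetop=(.39,.545,-.3,-.19,.088,.097),bar=(.37,.53,-.3,-.2,.076,.087),pad=(.39,.54,-.3,-.2,.155,.18),cup=(.61,.69,.04,.13,.05,.07),tip=(.38,.54,-.5,-.34,.05,.07),decA=(.2,.41,.09,.29,.05,.07),decB=(.2,.4,-.38,-.18,.05,.07)).items():
        q=sel(*b)
        if len(q)>4:print(n,nm,len(q),[np.round(v,1) for v in cv2.minAreaRect(q[:,:2].astype(np.float32)*1000)],np.percentile(q[:,2],[3,50,97]).round(4))
```

```text
[0.40438093 0.21379431 0.26060564] [-0.39168368 -0.00992101  0.70714938] 0.049842733845618194 [-0.013  0.039 -0.078 -0.003 -0.001 -0.012] 19.3
side block 625 [array([535.3, 229.3]), array([122.5, 103. ]), np.float64(8.2)] [0.0592 0.0653 0.0702]
side tubes 182 [array([534.9, 230.3]), array([96.8, 55.2]), np.float64(6.8)] [0.0805 0.0876 0.0931]
side handle 114 [array([535.6, 230.6]), array([60.9, 18.7]), np.float64(11.8)] [0.1409 0.1521 0.1576]
side gatetop 105 [array([ 484. , -242.8]), array([123.4,  21.6]), np.float64(11.0)] [0.0884 0.0919 0.0961]
side bar 196 [array([ 463.2, -248.3]), array([134.4,  23.2]), np.float64(10.3)] [0.077  0.0815 0.086 ]
side pad 86 [array([ 456., -257.]), array([36.3, 11. ]), np.float64(12.9)] [0.1558 0.1679 0.1732]
side cup 117 [array([649.9,  86.5]), array([60.1, 51.7]), np.float64(45.4)] [0.0506 0.0565 0.0631]
side tip 1763 [array([ 458. , -417.5]), array([ 87.8, 124.3]), np.float64(79.4)] [0.0527 0.0571 0.0605]
side decA 878 [array([306.8, 184.3]), array([124.8, 103.6]), np.float64(35.9)] [0.052  0.0605 0.0668]
side decB 1566 [array([ 292.7, -276.6]),
[... 378 characters left out ...]
186 [array([ 483.6, -241.4]), array([122.7,  18.2]), np.float64(10.5)] [0.0883 0.0914 0.0957]
top bar 197 [array([ 464.1, -247.1]), array([137.2,  24.2]), np.float64(9.9)] [0.0766 0.0815 0.0865]
top pad 91 [array([ 456.5, -256.3]), array([35.6, 10.4]), np.float64(10.3)] [0.1597 0.1686 0.173 ]
top cup 123 [array([649. ,  83.7]), array([54.5, 53.5]), np.float64(44.5)] [0.0507 0.0583 0.0635]
top tip 1935 [array([ 458.3, -417.4]), array([ 88. , 121.8]), np.float64(80.1)] [0.052  0.0566 0.0615]
top decA 1721 [array([306.5, 183.9]), array([120. , 101.3]), np.float64(35.1)] [0.0539 0.0594 0.0646]
top decB 1752 [array([ 313.2, -270.4]), array([164.8, 100.8]), np.float64(17.8)] [0.0543 0.0596 0.0646]
```

View pics/side10.png

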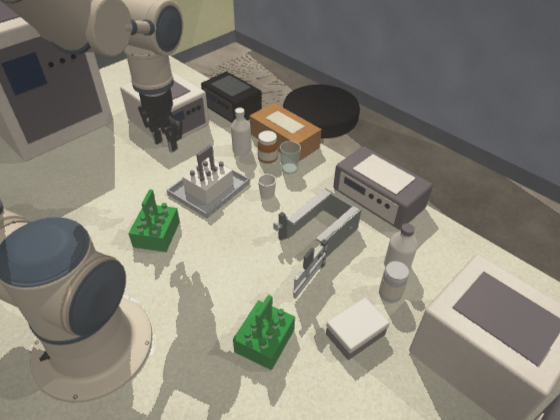

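View pics/top10.png

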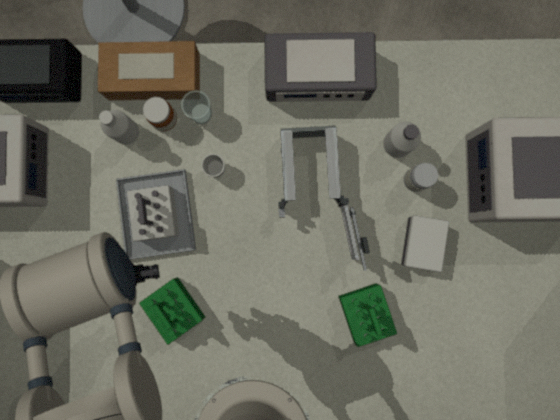

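Both views show the rack flat in the tray (its top at 65 mm, as expected on a 5 mm floor) and the gate at about 98° with its bar level. Every bystander looks to be where it was, and the gripper is clear. Handing in.

Run:
```python
from h import *
print(robot.finish_job())
```

```text
the job is handed in; nothing more can be done
None
```

The job is done and handed in at about 19.5 s of the 64 s allowed; the hand-in gave no verdict.

**What I did:** I gripped the latch paddle and lifted the bar about 0.26 rad out of its catch. I swung the gate to about 98°, lowered the bar and let go of it. Then I gripped the rack by its handle and slid it out under the rails, lifted about 5 mm. I carried it upright to the tray, set it down until I felt contact (about 17 N), released it and backed off.

**Last checks, from both cameras:**
- **Rack:** it stands flat with its block centre at (0.536, 0.230), within about 1 mm of the tray centre. It is aligned with the tray, its top at 65 mm as expected on the 5 mm floor.
- **Gate:** it is still open at about 98°, with the bar level at about 0.08 m.
- **Bystanders:** the cup and tip box measured within about 3 mm of where they started, as did the green decoys. The jar, beaker, can and both bottles I only compared by eye; they looked unmoved.
- **Robot:** the gripper was clear of everything, with wrist force under 1 N.

**Failures and disagreements:**
- The first move call was refused because its rows left out keys. Nothing moved.
- The last top-view reading of the right-hand decoy came out too long (165 mm), which I put down to the open gate's bar being caught in the same measuring window. The side view put the decoy exactly where it started.

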